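Reassemble the desk filter pod

TASK

Put the filter pod back together: lower the blue filter support over the post first (collar up), then the aluminium spacer on top of it, then the orange cap. The cap's slot must drop over the red bar at the head of the post; push it down against the spring, give it a quarter turn and let it come up so that the bar rests in the cap's cross notch and keeps the stack clamped. Be gentle: never load the pod with more than 30 N, and leave the mouse, screwdriver and tin where they are.

Things in the scene. Friction and masses are not known exactly. Their poses are not given: they have to be found in the camera images.
- pod: Filter pod, fixed to the desk: black round housing 140 mm across, brass rim 22 mm high. Origin on its axis at desk level, z up; a red mark inside the rim shows its -x side. On the axis stands a steel post, 22 mm in diameter up to 60 mm above the desk, tapering to 8 mm at 71 mm, then a 7 mm neck carrying a red crossbar.
- pod_seat (a point): Centre of the top of the pod's grey sprung seat (60 mm disc around the post), 28 mm above the desk when free. The seat yields straight down by up to 10 mm: it starts to move at 6 N, needs 12 N at the bottom, and is then hard.
- pod_bar (a point): Centre of the top of the red crossbar, 88.5 mm above the desk when free. Bar 20 mm long, 6 mm wide and thick. Its length may lie in any horizontal direction, is not measured (this point has the pod's axes, not the bar's), and is too stiff to turn. Pushed from above, bar and neck sink by up to 4 mm against a spring (3 N to start, 7 N at the end, then hard); they cannot be pulled up.
- support: Blue filter support (layer 1): open grid disc 90 mm in diameter, 5 mm thick, with a collar 40 mm in outer diameter that rises to 27 mm; a 28 mm bore runs through. 120 g (varies by 40 %). Origin on the axis at the underside, z up; starts collar up. Grip it by the collar.
- spacer: Aluminium spacer (layer 2): plain sleeve 44 mm in outer diameter, 28 mm bore, 24 mm high, 100 g (varies by 40 %). Origin on the axis at the underside. Both ends alike.
- cap: Orange round cap (goes on last): 46 mm in outer diameter, 26 mm high, 90 g, open on top and 35 mm wide inside. Origin on the axis at the underside, z up. A slot 26 x 13 mm runs through its 6 mm floor, along the cap's x axis; white marks on the rim show the slot's ends. Four yellow ribs, 3 mm high, stand on the floor between the slot and a 13 mm wide cross notch along the cap's y axis.
- cap_floor (a point): Centre of the cap's floor, upper face, 6 mm above its underside. With the bar in the slot and unpressed on the stack, the cap's underside is 79 mm above the desk. Pushed down by 5.5 to 10 mm, its ribs pass under the bar as it turns, either way. After a quarter turn it rises until the bar lies in the notch: underside at 76.5 mm. Caught on the ribs it would be at about 74 mm.
- mouse: Black computer mouse, 80 x 60 mm, 33 mm high. Leave alone.
- driver: Screwdriver with a red handle, 170 mm long, lying. Leave alone.
- tin: Drinks-powder tin with yellow lid, 80 mm in diameter, 130 mm high, standing. Leave alone.
Not all that is in view belongs to the job. Of the things that look like the pod, the larger one is meant. Of the things shaped like the spacer, the aluminium one is meant.

How it is judged:
By the outcome, as a careful person would: the job done as asked, in the order asked, and still so for the second after the job is handed in, with the robot touching nothing.
It also fails if it takes over 72 s, if anything falls off the work surface, if the arm or the gripper's body presses on something with over 40 N, if the wrist force passes 120 N, or if a joint passes its speed limit or range.

ROBOT

A 6-joint arm with a two-finger parallel gripper is mounted at the origin on the work surface. World frame = base frame: x ahead of the robot, y to its left, z up, the work surface at z = 0. Lengths are in m, angles in rad, forces in N, time in s.
With the tool pointing down it reaches from about 0.3 to 0.95 m from the base axis. Payload 3.1 kg.
Tool frame: the origin (TCP) lies midway between the tips of the shut fingers; the grasp point (between the pads) lies 19 mm behind it; z points along the fingers, x is the direction in which the jaws open and shut, and the axes are right-handed (so a half turn about z gives the same grasp; the last joint's range is limited). The gripper opens to 85 mm and grips with 20 to 120 N. Pads are 22 mm wide; open, the fingers measure 114 mm over their backs; the gripper's body (76 mm by 85 mm) begins 54 mm behind the grasp point. The pads swing forward as they close: fully open they stand 13 mm farther back than shut.
Start: joints at [-1.23, 0.308, 1.634, -0, 1.2, -0.07], TCP at [0.25, -0.573, 0.21] pointing down, gripper open.
Joint ranges: [-3.06, 3.06], [-0.79, 1.96], [0.05, 2.63], [-1.19, 4.34], [0.05, 2.64], [-2.94, 2.94]. Speed limits (rad/s): [2.79, 2.79, 3.14, 3.14, 3.14, 3.14].

INTERFACE

Orientations are given as a rotation vector (axis times angle).
In Python, from cell import ctrl gives the robot as it stands.
- The arm moves only by the tool jog_arm, never from a script. Its argument "targets" is a list of rows, each an object of numbers: "dx", "dy", "dz": the shift along the tool's x, y, z in m; "twist": the turn about the tool's z in degrees; "fingers": the finger opening in m, from 0 to 0.0854. A call has exactly 5 rows; each row is the pose to reach, as a shift and turn from the pose commanded when the call began, along the tool's axes at that moment; what a row does not reach only later rows make up. A row lasts 1/12 s, in which the tool goes at most 41.7 mm and 7.16 degrees, less where a joint would pass 70% of its speed; a pose out of reach is approached as far as the arm can. A call with a gripper value outside its range is refused whole. The fingers move at their own pace and stop on an object; "squeeze" is the grip in N (left out, the last holds). Time passes only in rows, so rows that repeat a pose let the fingers close, or fill a call up. It gives the time, the measured TCP pose, the force and the opening at its end, in the units of the state.
- ctrl.observe(): the state, without advancing time (a new reading comes with each control period).
- ctrl.get_image(name): name is "scene" or "top"; returns the picture (420x560x3 uint8, red, green, blue); there is no depth.
- ctrl.camera_params(name): a dict with "fov_y" (degrees; the focal length in pixels is half the picture's height over the tangent of half this angle, whatever the lens; pixels are square), "cx", "cy" (the principal point, pixels), "extrinsics" (4x4, takes a point from world to camera coordinates). Camera axes: x right, y up, looking along -z (the intrinsics and any distortion apply to the point x, -y, -z); pixel columns grow to the right and rows downward; lengths in m; the calibration is good to about 2 mm. A picture is of the moment at which its call begins. camera_params takes no time and is no camera call.
- ctrl.job_done(): hands the job in, once; it reports no verdict.
The state is a dict: "time": time; "qpos": joint angles; "joint_vel": joint speeds; "joint_torque": joint torques, N m; "tcp_pos": TCP position; "eef_rot": TCP orientation; "contact_force": force on the tool from outside, world axes, zero at the start; "torque": the same for the moment, N m; "finger_gap": finger opening in m.
Only numpy, scipy, OpenCV 4.12 (cv2) and the standard library are available. Lean on these libraries where they do the work, as an engineer would, in place of code of your own. Each camera call takes 0.05 s, during which the arm holds its last target.

## Working session

There is one attempt and no reset: what is moved stays moved. The work goes in short steps, Python scripts to look and compute and a tool call to move; the robot and the scene stay as the last step left them, time stands still between calls to the robot, and variables do not carry over. Pictures are saved under pics/ and viewed, and the job is handed in when it is done.

Besides the shell and the picture viewer there is one more tool, called after "Call:" in YAML: its name, and indented under it one key for each argument. jog_arm: Moves the arm, as the interface text tells. Its arguments: {"type":"object","properties":{"targets":{"type":"array","items":{"type":"object","properties":{"dx":{"type":"number"},"dy":{"type":"number"},"dz":{"type":"number"},"twist":{"type":"number"},"fingers":{"type":"number"}}}},"squeeze":{"type":"number"}},"required":["targets"]}

```bash
ls; mkdir -p pics
python3 - <<'E'
from cell import ctrl
import cv2
for n in("scene","top"):
    im=ctrl.get_image(n); cv2.imwrite(f"pics/{n}0.png",im[:,:,::-1])
    print(n,ctrl.camera_params(n))
print(ctrl.observe())
E
```

```text
pics
scene {'fov_y': 48.464169357253084, 'cx': 280.3842528423046, 'cy': 204.99468015230013, 'extrinsics': array([[-0.86680029,  0.49847127,  0.01355209,  0.54818317],
       [-0.39233011, -0.69850054,  0.59847646,  0.12003728],
       [ 0.30778946,  0.51344268,  0.80102576, -1.20397636],
       [ 0.        ,  0.        ,  0.        ,  1.        ]])}
top {'fov_y': 51.353294092426566, 'cx': 279.6019109126747, 'cy': 212.01231222025984, 'extrinsics': array([[ 0.02907495, -0.99957602, -0.0015583 , -0.10807893],
       [ 0.98639047,  0.02843896,  0.16194153, -0.58312898],
       [-0.16182855, -0.00624554,  0.98679912, -1.01079623],
       [ 0.        ,  0.        ,  0.        ,  1.        ]])}
{'time': 0.1, 'qpos': array([-1.22970520e+00,  3.08921143e-01,  1.63503589e+00, -3.83277941e-05,
        1.19971541e+00, -6.96676168e-02]), 'joint_vel': array([ 0.00087708, -0.00061174, -0.00275157,  0.00188814,  0.00068554,
        0.00115511]), 'joint_torque': array([ 1.09510493e-03, -4.16406798e+01, -2.77645826e+01, -4.65445828e-05,
        4.02843871e-03,  1.27091332e-05]), 'tcp_pos': array([ 0.24928565, -0.57227971,  0.2086711 ]), 'eef_rot': array([-2.62677503,  1.72102452,  0.00263427]), 'contact_force': array([-0.07346729, -1.06933718, -0.16787427]), 'torque': array([-0.01942477,  0.00951273, -0.02995509]), 'finger_gap': 0.08539840571168743}
```

View pics/scene0.png

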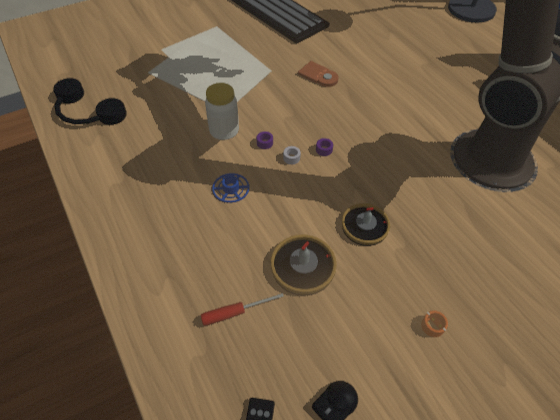

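View pics/top0.png

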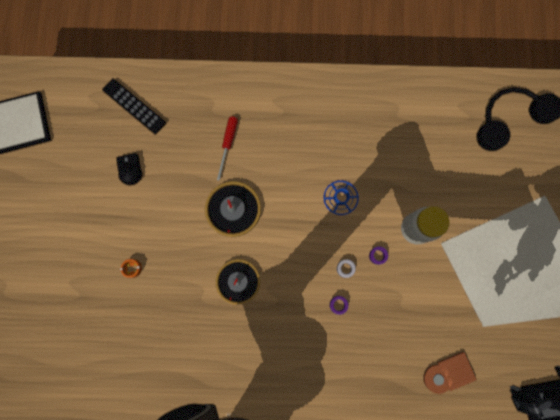

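The top view shows these candidates:
- **Pod:** the large housing at (233,208) and a smaller look-alike at (238,282).
- **Spacer:** the silver ring at (346,268), with purple rings at (379,255) and (340,305).
- **Support:** the blue grid at (341,198).
- **Cap:** the orange ring at (131,268).

My choices are the large pod, the silver ring, the blue grid and the orange ring. I'll check them in crops.

```bash
cat > h.py <<'E'
import numpy as np, cv2
from cell import ctrl
P={n:ctrl.camera_params(n) for n in("scene","top")}
def K(n):
    p=P[n]; f=210/np.tan(np.radians(p["fov_y"]/2)); return f,p["cx"],p["cy"]
def proj(n,X):
    f,cx,cy=K(n);E=P[n]["extrinsics"]; c=E[:3,:3]@np.asarray(X,float)+E[:3,3]
    return np.array([cx+f*c[0]/-c[2], cy+f*(-c[1])/-c[2]])
def ray(n,uv):
    f,cx,cy=K(n);E=P[n]["extrinsics"];R=E[:3,:3]
    d=R.T@np.array([(uv[0]-cx)/f,-(uv[1]-cy)/f,-1]); return -R.T@E[:3,3], d/np.linalg.norm(d)
def onz(n,uv,z):
    o,d=ray(n,uv); return o+d*(z-o[2])/d[2]
def tri(a,b):
    o1,d1=ray("scene",a);o2,d2=ray("top",b)
    M=np.stack([d1,-d2],1);s=np.linalg.lstsq(M,o2-o1,rcond=None)[0]
    p,q=o1+s[0]*d1,o2+s[1]*d2; return (p+q)/2,np.linalg.norm(p-q)
def crop(im,x0,y0,w,h,s,fn):
    cv2.imwrite(fn,cv2.resize(im[y0:y0+h,x0:x0+w,::-1],None,fx=s,fy=s,interpolation=cv2.INTER_CUBIC))
E
python3 - <<'E'
from h import *
t=cv2.imread("pics/top0.png")[:,:,::-1];s=cv2.imread("pics/scene0.png")[:,:,::-1]
crop(t,110,165,300,160,2.6,"pics/tc.png")
a=cv2.resize(t[165:325,190:400],None,fx=3.7,fy=3.7,interpolation=cv2.INTER_CUBIC);cv2.imwrite("pics/tc1.png",a[:,:,::-1])
crop(s,200,110,200,190,3.1,"pics/sc1.png")
# straightness of far desk edge in top
g=cv2.GaussianBlur(t.astype(np.float32).sum(2),(5,5),0)
xs=np.array([3,60,120,180,240,300,360,420,480,540]);ys=[]
for x in xs:
    d=np.diff(g[40:85,x]);ys.append(40+np.argmax(d))
print(ys)
# camera/TCP sanity
print(proj("top",[.25,-.573,.21]),proj("scene",[.25,-.573,.21]),proj("top",[0,0,0]),proj("scene",[0,0,0]))
for n,b,c in(("pod",(233,208),(304,264)),("sup",(341,198),(231,187)),("spacer",(346,268),(292,155)),("cap",(131,268),(435,323)),("tin",(433,222),(221,93))):
    print(n,onz("top",b,0.02),onz("scene",c,0.02),tri(c,b))
E
```

```text
[np.int64(54), np.int64(56), np.int64(57), np.int64(59), np.int64(60), np.int64(62), np.int64(63), np.int64(65), np.int64(66), np.int64(68)]
[524.71556763 377.71137857] [298.52001268   0.98810383] [232.89691538 464.00440554] [492.81952685 158.47710427]
pod [0.59729145 0.02533091 0.02      ] [0.59453509 0.03385516 0.02      ] (array([0.59536329, 0.02855812, 0.01426174]), np.float64(0.007745675857798158))
sup [ 0.63040568 -0.24331622  0.02      ] [ 0.63621596 -0.22965197  0.02      ] (array([ 0.63236458, -0.2444607 ,  0.0025282 ]), np.float64(0.003854705073784654))
spacer [ 0.45710178 -0.25657973  0.02      ] [ 0.45658201 -0.24765032  0.02      ] (array([ 0.45505365, -0.25560584,  0.01275654]), np.float64(0.006160363648652851))
cap [0.44190364 0.26690928 0.02      ] [0.44030843 0.27215422 0.02      ] (array([0.44039997, 0.26994351, 0.01657506]), np.float64(0.004776681368444574))
tin [ 0.5764121  -0.47131935  0.02      ] [ 0.51001641 -0.54855838  0.02      ] (array([ 0.55824123, -0.43275363,  0.12491474]), np.float64(0.005840409840760735))
```

View pics/tc1.png

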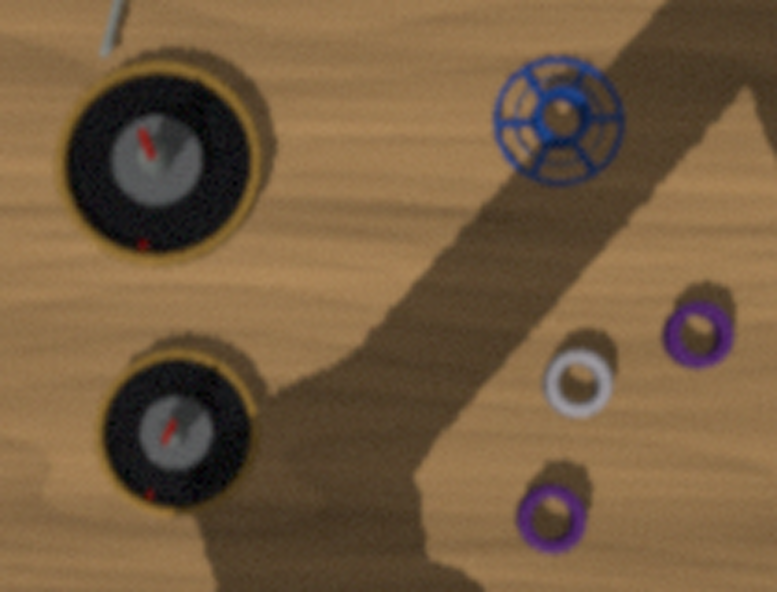

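View pics/sc1.png

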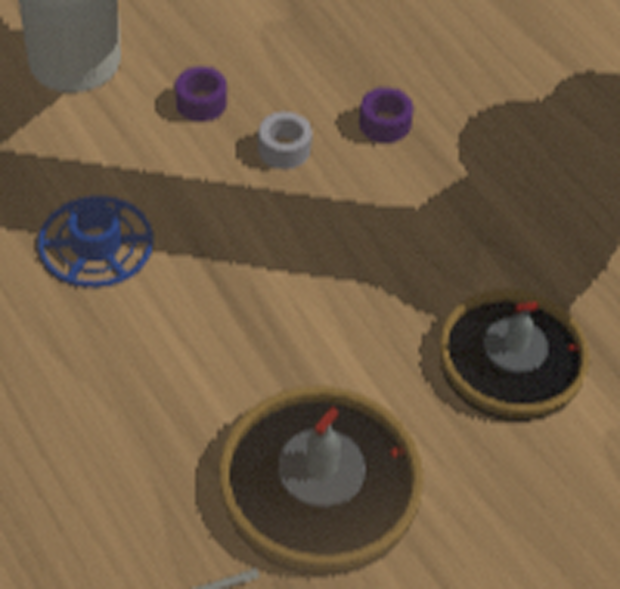

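The crops confirm the choices. The big pod has a red bar and a red -x mark, the silver ring sits between two purple ones, and the blue grid stands collar up. Next come sub-pixel measurements.

```bash
cat > m.py <<'E'
from h import *
def masks(im):
    hsv=cv2.cvtColor(im,cv2.COLOR_RGB2HSV).astype(int);H,S,V=hsv[...,0],hsv[...,1],hsv[...,2]
    return dict(red=((H<6)|(H>174))&(S>150)&(V>90), blue=(H>100)&(H<125)&(S>110)&(V>50),
      orange=(H>5)&(H<16)&(S>170)&(V>120), sil=(S<60)&(V>105), brass=(H>14)&(H<26)&(S>140)&(V>90),dark=(V<60)&(S<140))
def blob(m,box):
    x0,y0,x1,y1=box; k=np.zeros(m.shape,np.uint8);k[y0:y1,x0:x1]=m[y0:y1,x0:x1]
    n,l,st,c=cv2.connectedComponentsWithStats(k,connectivity=8)
    i=1+np.argmax(st[1:,4]); return (l==i).astype(np.uint8),st[i],c[i]
def pca(k):
    ys,xs=np.nonzero(k);p=np.stack([xs,ys],1).astype(float);c=p.mean(0);w,v=np.linalg.eigh(np.cov((p-c).T));return c,v[:,1],np.sqrt(w)
def hullell(k):
    cs=cv2.findContours(k,cv2.RETR_EXTERNAL,cv2.CHAIN_APPROX_NONE)[0];c=max(cs,key=len)
    return cv2.fitEllipse(cv2.convexHull(c))
E
python3 - <<'E'
from m import *
t=cv2.imread("pics/top0.png")[:,:,::-1];s=cv2.imread("pics/scene0.png")[:,:,::-1]
T=masks(t);S=masks(s)
kt,st,c1=blob(T['red'],(220,190,245,217));ks,ss,c2=blob(S['red'],(290,235,320,262))
print("bar",st,ss,tri(c2,c1),onz("top",c1,.0865),onz("scene",c2,.0865))
for n,k in(("top",kt),("scene",ks)):
    c,v,w=pca(k);d=onz(n,c+5*v,.0865)-onz(n,c-5*v,.0865);print("bar dir",n,np.degrees(np.arctan2(d[1],d[0])),w)
def pr(n,a,b,z):
    print(n,"top",a[0],a[1],onz("top",a[0],z),"scene",b[0],b[1],onz("scene",b[0],z),"tri",tri(b[0],a[0]))
a=hullell(blob(T['brass']|T['dark'],(200,175,268,242))[0]);b=hullell(blob(S['brass']|S['dark'],(262,230,345,298))[0]);pr("podhull",a,b,.022)
a=hullell(blob(T['blue'],(315,170,365,225))[0]);b=hullell(blob(S['blue'],(205,165,255,210))[0]);pr("sup",a,b,.003)
a=hullell(blob(T['sil'],(330,252,364,284))[0]);b=hullell(blob(S['sil'],(278,140,306,168))[0]);pr("spc",a,b,.024)
a=hullell(blob(T['orange'],(112,250,150,288))[0]);b=hullell(blob(S['orange'],(415,305,455,340))[0]);pr("cap",a,b,.026)
for n,m in(("brass",T['brass']),("dark",T['dark']),("sil",T['sil']),("ora",T['orange'])):print(n,m.sum())
crop(t,110,248,42,42,12,"pics/capt.png");crop(s,412,300,46,44,12,"pics/caps.png")
v=np.concatenate([np.where(T[k][...,None],255,0) for k in()],1) if 0 else None
E
```

```text
bar [228 200   4   7  13] [302 241   7   8  27] (array([0.59523078, 0.02811211, 0.09004105]), np.float64(0.004010173368038879)) [0.59738885 0.02723418 0.0865    ] [0.5924434  0.02771869 0.0865    ]
bar dir top -153.39537188884154 [0.54728802 2.06197912]
bar dir scene 23.059988825428334 [0.89442983 2.52463551]
podhull top (232.4276885986328, 208.48007202148438) (55.49431610107422, 56.66322708129883) [0.59569997 0.02646718 0.022     ] scene (301.79833984375, 259.3359375) (38.350341796875, 58.60979461669922) [0.59336729 0.02282799 0.022     ] tri (array([0.5950234 , 0.02561958, 0.02746185]), np.float64(0.0006522793957755293))
sup top (340.580810546875, 197.28961181640625) (32.7226676940918, 33.415771484375) [ 0.63563384 -0.24454965  0.003     ] scene (233.36404418945312, 189.33990478515625) (22.268863677978516, 28.652029037475586) [ 0.62942068 -0.23327487  0.003     ] tri (array([ 0.63195567, -0.24144976, -0.00178194]), np.float64(0.011601711767748239))
spc top (345.86395263671875, 268.2576599121094) (18.0653018951416, 18.66086769104004) [ 0.45631379 -0.25566001  0.024     ] scene (292.30877685546875, 153.679931640625) (15.40665054321289, 19.019412994384766) [ 0.45562013 -0.24801185  0.024     ] tri (array([ 0.45447578, -0.25472945,  0.01803536]), np.float64(0.005459816700708224))Traceback (most recent call last):
  File "<stdin>", line 13, in <module>
  File "m.py", line 9, in blob
    i=1+np.argmax(st[1:,4]); return (l==i).astype(np.uint8),st[i],c[i]
        ~~~~~~~~~^^^^^^^^^^
    return _wrapfunc(a, 'argmax', axis=axis, out=out, **kwds)
    return bound(*args, **kwds)
ValueError: attempt to get argmax of an empty sequence
```

Run:
```python
from m import *
t=cv2.imread("pics/top0.png")[:,:,::-1];s=cv2.imread("pics/scene0.png")[:,:,::-1]
g=cv2.GaussianBlur(s.astype(np.float32).sum(2),(5,5),0)
r=np.arange(130,415,25);xs=[]
for y in r:
    x0=int(20+ (y-50)*0.272); d=np.diff(g[y,max(0,x0-25):x0+35]);xs.append(max(0,x0-25)+np.argmax(d))
print(xs, np.polyfit(r,xs,2), np.round(np.array(xs)-np.polyval(np.polyfit(r,xs,1),r),1))
crop(t,110,248,42,42,12,"pics/capt.png");crop(s,412,300,46,44,12,"pics/caps.png")
print(t[268,122:142]);
def mk(im,n,L):
    v=im.copy()
    for X in L:
        u=proj(n,X);v[int(round(u[1])),int(round(u[0]))]=(0,255,0)
    return v
L=[]
def circ(c,r,z):
    for a in np.arange(0,6.28,.1):L.append([c[0]+r*np.cos(a),c[1]+r*np.sin(a),z])
circ((.5957,.0265),.07,.022);circ((.6320,-.2443),.045,.003);circ((.4563,-.2557),.022,.024);circ((.4563,-.2557),.022,0)
crop(mk(s,"scene",L),200,110,200,190,3.9,"pics/chk_s.png");crop(mk(t,"top",L),190,165,210,160,3.7,"pics/chk_t.png")
```

```text
[np.int64(35), np.int64(44), np.int64(53), np.int64(62), np.int64(72), np.int64(81), np.int64(90), np.int64(99), np.int64(109), np.int64(118), np.int64(128), np.int64(137)] [ 3.19680320e-05  3.54645355e-01 -1.17265734e+01] [ 0.4  0.2 -0.1 -0.4  0.3 -0.  -0.3 -0.6  0.1 -0.2  0.5  0.2]
[[115  85  65]
 [ 81  48  28]
 [ 75  37  18]
 [ 74  30   2]
 [ 89  44  12]
 [ 80  47  21]
 [ 79  57  35]
 [ 82  64  43]
 [ 83  66  44]
 [ 82  64  42]
 [ 84  66  46]
 [ 89  68  43]
 [103  80  55]
 [119  93  65]
 [136 107  80]
 [157 118  91]
 [151 115  91]
 [106  72  56]
 [ 75  39  20]
 [ 73  41  21]]
```

View pics/chk_s.png

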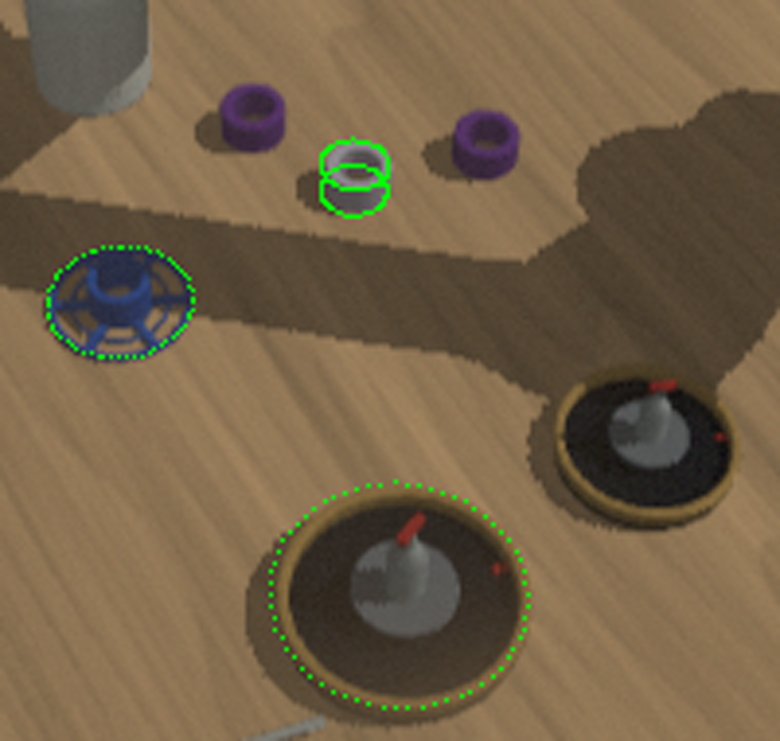

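View pics/chk_t.png

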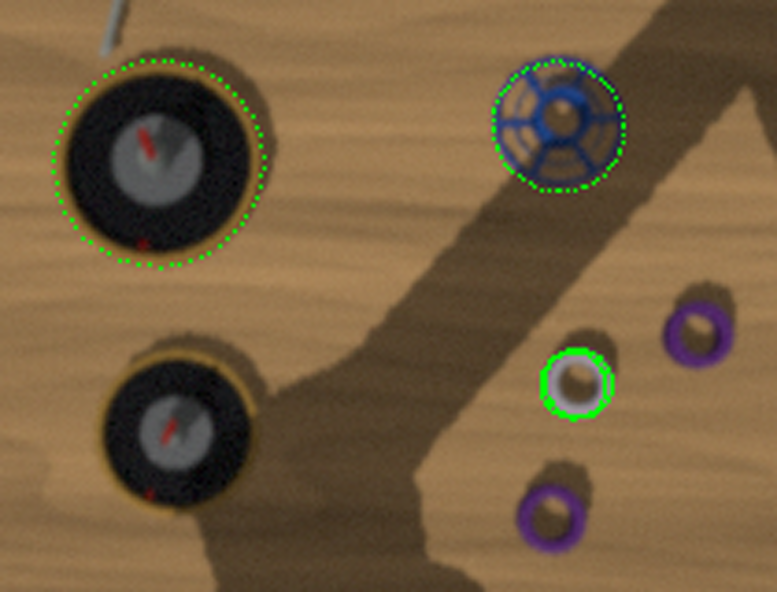

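View pics/capt.png

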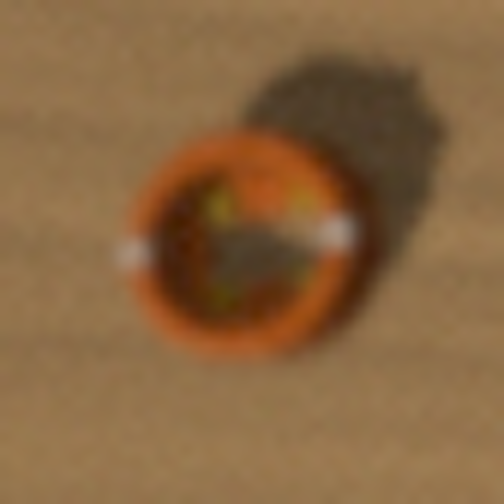

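View pics/caps.png

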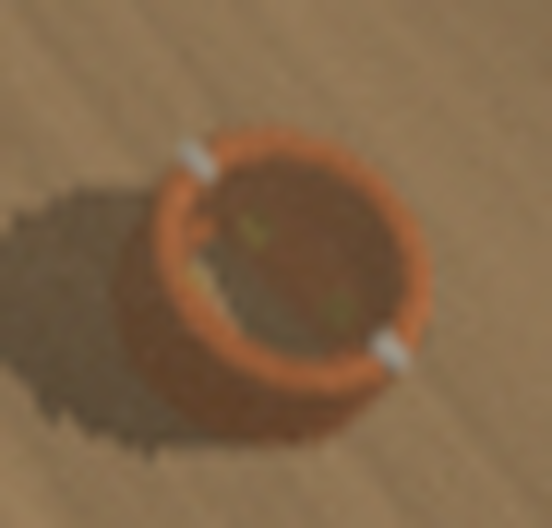

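```bash
cat >> m.py <<'E'
from scipy.spatial.transform import Rotation as Ro
def state():
    o=ctrl.observe();R=Ro.from_rotvec(o['eef_rot']).as_matrix()
    return o,R
def yaw(R): return np.degrees(np.arctan2(R[1,0],R[0,0]))
def go(x,y,z,yw=None):
    """shift/twist from here in tool axes; yw = wanted heading of tool x, deg (mod 180)"""
    o,R=state(); d=R.T@(np.array([x,y,z])-o['tcp_pos'])
    print("t %.2f tcp %s yaw %.1f tilt %.2f q6 %.2f F %s gap %.4f"%(o['time'],np.round(o['tcp_pos'],4),yaw(R),np.degrees(np.arccos(-R[2,2])),o['qpos'][5],np.round(o['contact_force'],1),o['finger_gap']))
    s="dx %.4f dy %.4f dz %.4f"%tuple(d)
    if yw is not None:
        tw=-(yw-yaw(R)); tw=(tw+90)%180-90; s+=" twist %.1f"%tw
    print(s)
E
python3 - <<'E'
from m import *
c=lambda x0,y0,s,p:((p[0]+.5)/s+x0-.5,(p[1]+.5)/s+y0-.5)
a=[c(110,248,12,p) for p in((134,254),(338,231))];b=[c(412,300,12,p) for p in((390,350),(198,161))]
for n,q in(("top",a),("scene",b)):
    A,B=[onz(n,u,.026) for u in q];d=B-A;print(n,A,B,(A+B)/2,np.linalg.norm(d),np.degrees(np.arctan2(d[1],d[0])))
print([tri(v,u) for u,v in ((a[0],b[0]),(a[1],b[1]))],[tri(b[1],a[0]),tri(b[0],a[1])])
# rim ellipse centre estimates by eye-free extents
t=cv2.imread("pics/top0.png")[:,:,::-1];s=cv2.imread("pics/scene0.png")[:,:,::-1]
for n,im,bx in(("top",t,(225,195,240,217)),("scene",s,(295,236,318,258))):
    x0,y0,x1,y1=bx;w=im[y0:y1,x0:x1].astype(float);w=np.clip(w[...,0]-1.0*(w[...,1]+w[...,2])/2-25,0,None)
    yy,xx=np.mgrid[y0:y1,x0:x1];cc=np.array([(w*xx).sum(),(w*yy).sum()])/w.sum()
    C=np.cov(np.stack([xx.ravel(),yy.ravel()]),aweights=w.ravel());e,v=np.linalg.eigh(C);v=v[:,1]
    d=onz(n,cc+4*v,.0865)-onz(n,cc-4*v,.0865)
    print(n,cc,onz(n,cc,.0865),np.degrees(np.arctan2(d[1],d[0])),np.sqrt(e), "pred",proj(n,[.5957,.0265,.0865]))
go(.6345,-.2443,.1,0)
_,R=state();print(R.round(3))
E
```

```text
top [0.43932841 0.28965591 0.026     ] [0.44512471 0.2488509  0.026     ] [0.44222656 0.26925341 0.026     ] 0.041214632337478414 -81.91529804717925
scene [0.43597494 0.29076917 0.026     ] [0.44147338 0.25049222 0.026     ] [0.43872416 0.27063069 0.026     ] 0.04065053305269241 -82.2262657901834
[(array([0.43828229, 0.29009671, 0.02808223]), np.float64(0.003020382226569974)), (array([0.4438534 , 0.24966671, 0.02780663]), np.float64(0.003631432729322464))] [(array([0.44825247, 0.26645074, 0.06075088]), np.float64(0.02791331308619752)), (array([ 0.43433967,  0.27320173, -0.00320601]), np.float64(0.03672835039708246))]
top [229.12348451 203.30444544] [0.59684594 0.02727935 0.0865    ] -155.69320401651882 [0.7564104  2.24475278] pred [229.43279565 203.79540615]
scene [306.09199497 241.80071249] [0.58693822 0.02272239 0.0865    ] 5.625290054269841 [3.93436711 5.45520248] pred [303.37722725 245.00591764]
t 0.10 tcp [ 0.2493 -0.5723  0.2087] yaw -66.5 tilt 0.12 q6 -0.07 F [-0.1 -1.1 -0.2] gap 0.0854
dx -0.1466 dy -0.4841 dz 0.1090 twist -66.5
[[ 0.399 -0.917 -0.001]
 [-0.917 -0.399  0.002]
 [-0.002 -0.    -1.   ]]
```

Each object was measured in both cameras. The pod, spacer and cap agree to about 3 mm. For the support I relied on the overlay check.

| Object | x, y (m) | Heading |
|---|---|---|
| Support | (0.634, -0.244) | – |
| Spacer | (0.456, -0.2557) | – |
| Pod | (0.595, 0.027) | bar at about 25° |
| Cap | (0.4405, 0.270) | slot at 98° |

I'm moving to the support now.

Call:
jog_arm:
  targets:
    - {"dx": -0.012, "dy": -0.04}
    - {"dx": -0.024, "dy": -0.08}
    - {"dx": -0.036, "dy": -0.12}
    - {"dx": -0.048, "dy": -0.16}
    - {"dx": -0.06, "dy": -0.2}
  squeeze: 30

```text
invalid input at $.targets[0]: expected keys dx, dy, dz, twist, fingers
```

Call:
jog_arm:
  targets:
    - {"dx": -0.012, "dy": -0.04}
    - {"dx": -0.024, "dy": -0.08}
    - {"dx": -0.036, "dy": -0.12}
    - {"dx": -0.048, "dy": -0.16}
    - {"dx": -0.06, "dy": -0.2}

```text
invalid input at $.targets[0]: expected keys dx, dy, dz, twist, fingers
```

Call:
jog_arm:
  targets:
    - {"dx": -0.012, "dy": -0.04, "dz": 0.01}
    - {"dx": -0.0264, "dy": -0.084, "dz": 0.04}
    - {"dx": -0.0264, "dy": -0.084, "dz": 0.075}
    - {"dx": -0.0264, "dy": -0.084, "dz": 0.11, "fingers": 0.07}
    - {"dx": -0.0264, "dy": -0.084, "dz": 0.12, "fingers": 0.07}

```text
invalid input at $.targets[0]: expected keys dx, dy, dz, twist, fingers
```

Run:
```python
from m import *
t=ctrl.get_image("top");s=ctrl.get_image("scene")
crop(t,290,150,100,90,5,"pics/a_t.png");crop(s,180,110,110,100,5,"pics/a_s.png")
go(.634,-.244,.006)
```

```text
t 0.20 tcp [ 0.2494 -0.5725  0.209 ] yaw -66.5 tilt 0.09 q6 -0.07 F [-0.5 -0.5 -0.3] gap 0.0853
dx -0.1473 dy -0.4838 dz 0.2033
```

View pics/a_t.png

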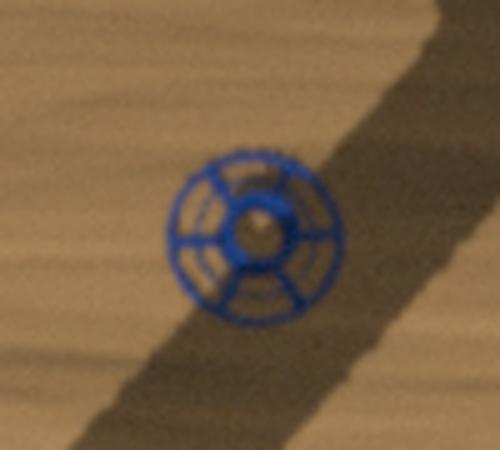

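View pics/a_s.png

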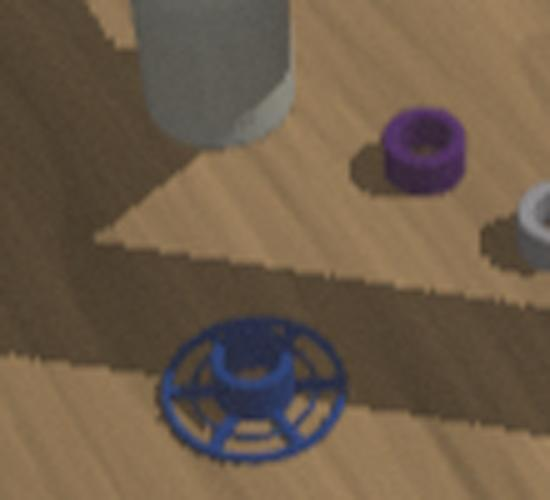

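The moves were refused because every row needs all five keys. The pictures show the support untouched, at (342,198) in the top view and (230,187) in the scene view. I'm resending with complete rows.

Call:
jog_arm:
  targets:
    - {"dx": -0.012, "dy": -0.04, "dz": 0, "twist": 0, "fingers": 0.085}
    - {"dx": -0.024, "dy": -0.08, "dz": 0, "twist": 0, "fingers": 0.085}
    - {"dx": -0.036, "dy": -0.12, "dz": 0, "twist": 0, "fingers": 0.085}
    - {"dx": -0.048, "dy": -0.16, "dz": 0, "twist": 0, "fingers": 0.085}
    - {"dx": -0.06, "dy": -0.2, "dz": 0, "twist": 0, "fingers": 0.085}
  squeeze: 30

```text
time: 0.62
tcp_pos: [0.4096, -0.437, 0.2096]
eef_rot: [-2.627, 1.723, 0.0]
contact_force: [0.5, -0.0, -0.0]
finger_gap: 0.0852
```

Call:
jog_arm:
  targets:
    - {"dx": -0.012, "dy": -0.04, "dz": 0, "twist": 0, "fingers": 0.085}
    - {"dx": -0.024, "dy": -0.08, "dz": 0, "twist": 0, "fingers": 0.085}
    - {"dx": -0.036, "dy": -0.12, "dz": 0, "twist": 0, "fingers": 0.085}
    - {"dx": -0.048, "dy": -0.16, "dz": 0, "twist": 0, "fingers": 0.085}
    - {"dx": -0.06, "dy": -0.2, "dz": 0, "twist": 0, "fingers": 0.085}

```text
time: 1.03
tcp_pos: [0.5688, -0.3022, 0.2096]
eef_rot: [2.628, -1.721, -0.0]
contact_force: [0.7, -1.5, 0.2]
finger_gap: 0.0851
```

Call:
jog_arm:
  targets:
    - {"dx": -0.012, "dy": -0.04, "dz": 0, "twist": 0, "fingers": 0.075}
    - {"dx": -0.0265, "dy": -0.084, "dz": 0.02, "twist": 0, "fingers": 0.075}
    - {"dx": -0.0265, "dy": -0.084, "dz": 0.05, "twist": 0, "fingers": 0.075}
    - {"dx": -0.0265, "dy": -0.084, "dz": 0.085, "twist": 0, "fingers": 0.07}
    - {"dx": -0.0265, "dy": -0.084, "dz": 0.12, "twist": 0, "fingers": 0.07}

```text
time: 1.45
tcp_pos: [0.6355, -0.2447, 0.0889]
eef_rot: [-2.63, 1.718, -0.003]
contact_force: [-0.9, -0.5, 0.8]
finger_gap: 0.07
```

Run:
```python
from m import *
t=ctrl.get_image("top");s=ctrl.get_image("scene")
crop(t,290,150,100,90,5,"pics/a_t.png");crop(s,180,110,110,100,5,"pics/a_s.png")
go(.634,-.244,.006)
```

```text
t 1.55 tcp [ 0.6279 -0.2426  0.0814] yaw -66.4 tilt 0.93 q6 0.73 F [-0.3  0.8 -1.4] gap 0.0702
dx 0.0046 dy -0.0058 dz 0.0753
```

View pics/a_t.png

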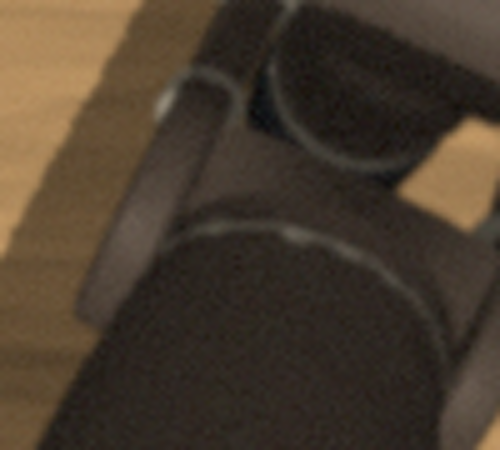

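View pics/a_s.png

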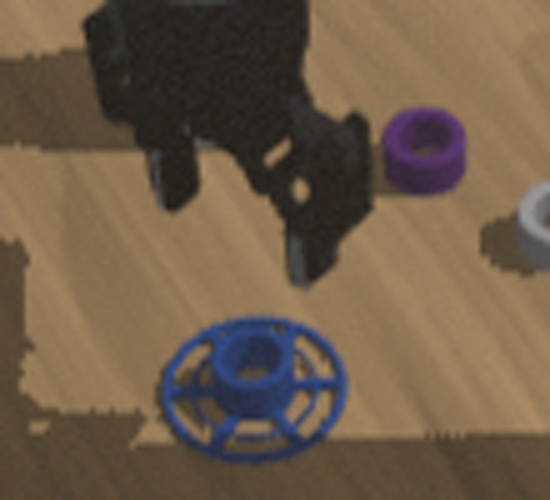

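Call:
jog_arm:
  targets:
    - {"dx": -0.0018, "dy": 0, "dz": 0, "twist": 0, "fingers": 0.07}
    - {"dx": -0.0018, "dy": 0, "dz": 0.015, "twist": 0, "fingers": 0.07}
    - {"dx": -0.0018, "dy": 0, "dz": 0.03, "twist": 0, "fingers": 0.07}
    - {"dx": -0.0018, "dy": 0, "dz": 0.04, "twist": 0, "fingers": 0.07}
    - {"dx": -0.0018, "dy": 0, "dz": 0.04, "twist": 0, "fingers": 0.07}

```text
time: 1.97
tcp_pos: [0.6315, -0.2439, 0.0475]
eef_rot: [2.627, -1.722, -0.006]
contact_force: [-1.4, 0.2, -0.9]
finger_gap: 0.0701
```

Run:
```python
from m import *
s=ctrl.get_image("scene")
go(.634,-.244,.006)
for z in (.05,.057,.0):print(z,proj("scene",[.634,-.244,z]))
crop(s,180,120,110,90,7,"pics/b_s.png")
```

```text
t 2.02 tcp [ 0.6321 -0.2441  0.0484] yaw -66.5 tilt 0.16 q6 0.73 F [0.1 0.3 0.1] gap 0.0699
dx 0.0008 dy -0.0019 dz 0.0424
0.05 [228.22107117 174.43565392]
0.057 [227.99301749 172.4824552 ]
0.0 [229.78444594 187.82540295]
```

View pics/b_s.png

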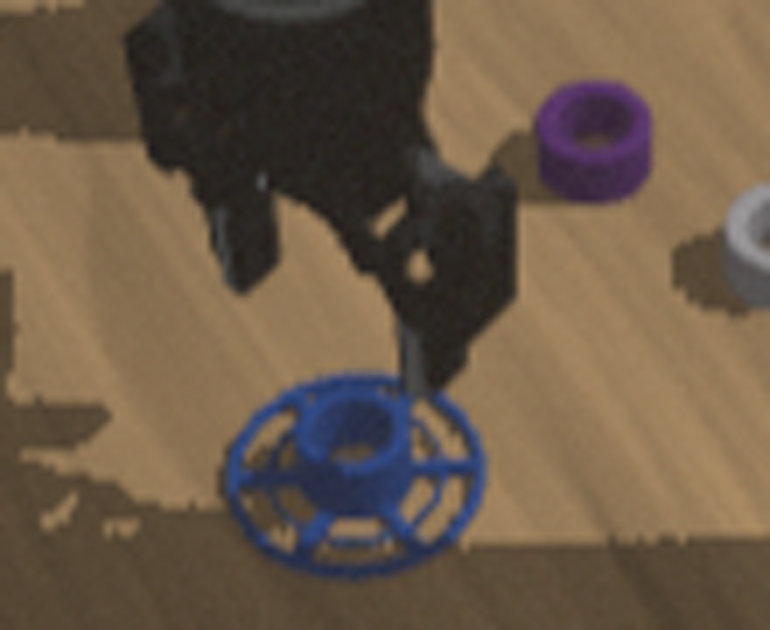

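Call:
jog_arm:
  targets:
    - {"dx": 0, "dy": 0, "dz": 0.015, "twist": 0, "fingers": 0.07}
    - {"dx": 0, "dy": 0, "dz": 0.03, "twist": 0, "fingers": 0.07}
    - {"dx": 0, "dy": 0, "dz": 0.042, "twist": 0, "fingers": 0.07}
    - {"dx": 0, "dy": 0, "dz": 0.042, "twist": 0, "fingers": 0.06}
    - {"dx": 0, "dy": 0, "dz": 0.042, "twist": 0, "fingers": 0.05}

```text
time: 2.43
tcp_pos: [0.6318, -0.2437, 0.0056]
eef_rot: [2.627, -1.721, -0.006]
contact_force: [0.1, 0.3, -0.7]
finger_gap: 0.0509
```

Run:
```python
from m import *
s=ctrl.get_image("scene")
go(.634,-.244,.006)
crop(s,180,120,110,90,7,"pics/c_s.png")
```

```text
t 2.48 tcp [ 0.6328 -0.2441  0.0068] yaw -66.5 tilt 0.09 q6 0.73 F [ 0.6 -0.5 -0.7] gap 0.0500
dx 0.0004 dy -0.0011 dz 0.0008
```

View pics/c_s.png

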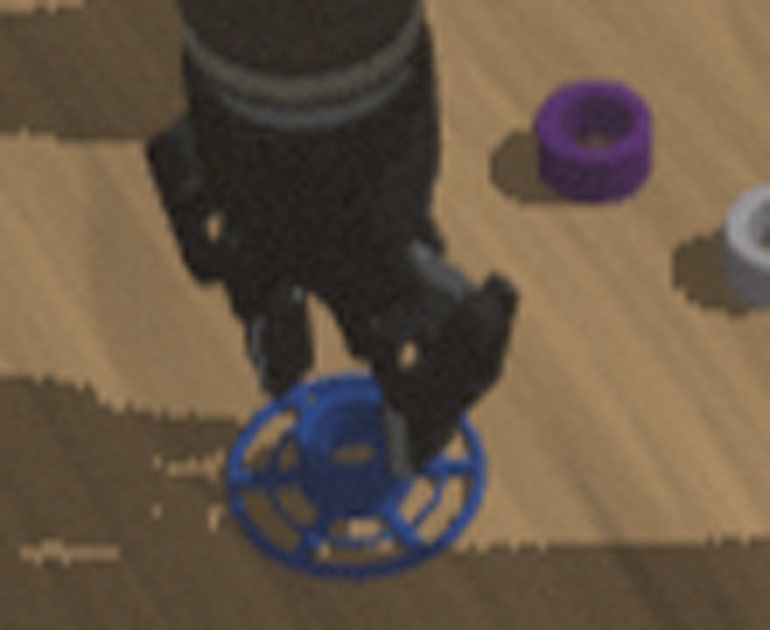

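Call:
jog_arm:
  targets:
    - {"dx": 0, "dy": 0, "dz": 0, "twist": 0, "fingers": 0.045}
    - {"dx": 0, "dy": 0, "dz": 0, "twist": 0, "fingers": 0.042}
    - {"dx": 0, "dy": 0, "dz": 0, "twist": 0, "fingers": 0.036}
    - {"dx": 0, "dy": 0, "dz": 0, "twist": 0, "fingers": 0.036}
    - {"dx": 0, "dy": 0, "dz": 0, "twist": 0, "fingers": 0.036}
  squeeze: 30

```text
time: 2.9
tcp_pos: [0.6337, -0.2445, 0.0083]
eef_rot: [-2.628, 1.722, -0.001]
contact_force: [0.2, -0.4, 0.6]
finger_gap: 0.0356
```

Call:
jog_arm:
  targets:
    - {"dx": 0, "dy": 0, "dz": -0.02, "twist": 0, "fingers": 0.036}
    - {"dx": 0, "dy": 0, "dz": -0.05, "twist": 0, "fingers": 0.036}
    - {"dx": 0, "dy": 0, "dz": -0.09, "twist": 0, "fingers": 0.036}
    - {"dx": 0, "dy": 0, "dz": -0.13, "twist": 0, "fingers": 0.036}
    - {"dx": 0, "dy": 0, "dz": -0.13, "twist": 0, "fingers": 0.036}

```text
time: 3.32
tcp_pos: [0.6399, -0.2474, 0.1489]
eef_rot: [-2.625, 1.72, -0.028]
contact_force: [2.7, -1.7, 1.4]
finger_gap: 0.0361
```

Run:
```python
from m import *
s=ctrl.get_image("scene");t=ctrl.get_image("top")
go(.595,.027,.13)
crop(s,160,60,140,120,5,"pics/d_s.png");crop(t,270,130,140,120,5,"pics/d_t.png")
```

```text
t 3.42 tcp [ 0.6357 -0.2455  0.1418] yaw -66.5 tilt 0.41 q6 0.73 F [-0.  -0.2 -0.8] gap 0.0360
dx -0.2661 dy -0.0715 dz 0.0107
```

View pics/d_s.png

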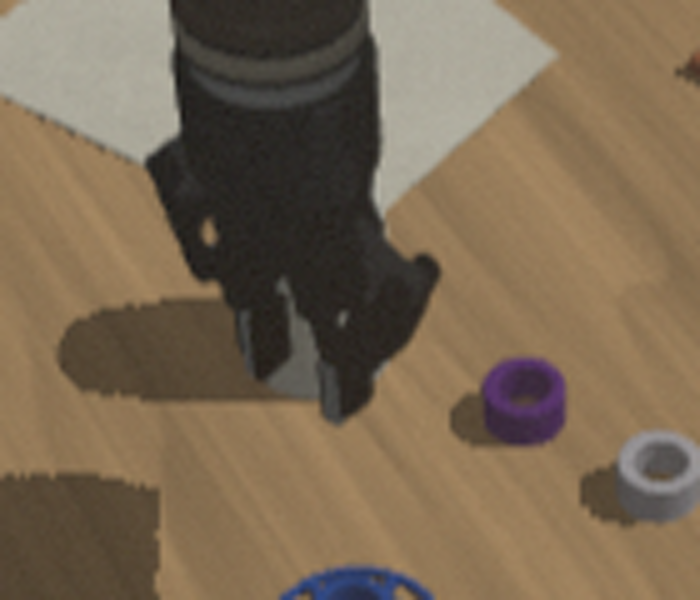

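View pics/d_t.png

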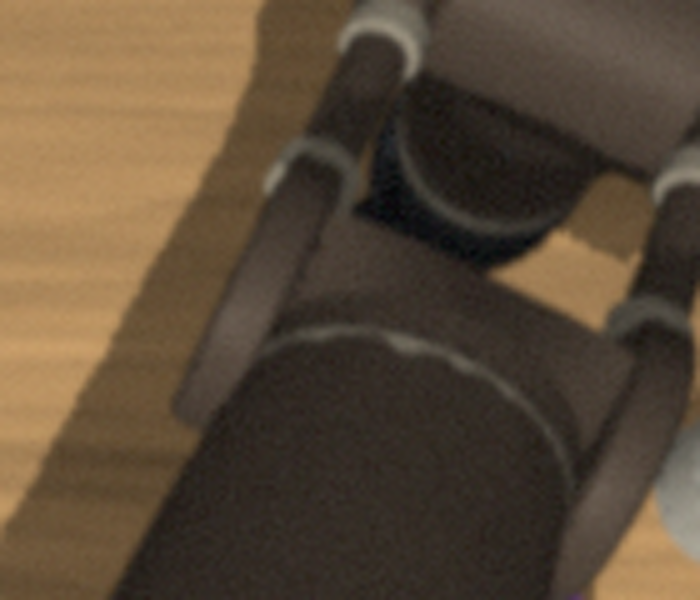

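Run:
```python
from m import *
s=ctrl.get_image("scene")
go(.595,.027,.13)
p=state()[0]['tcp_pos']
for dz in(0,.005,.01,.02):print(dz,proj("scene",p+[0,0,dz]))
crop(s,160,60,140,150,4.9,"pics/e_s.png")
```

```text
t 3.47 tcp [ 0.6337 -0.2446  0.1389] yaw -66.5 tilt 0.11 q6 0.73 F [-0.6  0.3 -1.4] gap 0.0359
dx -0.2644 dy -0.0729 dz 0.0086
0 [225.14160598 147.83059155]
0.005 [224.95554181 146.23611213]
0.01 [224.76800954 144.62905184]
0.02 [224.38847065 141.37658827]
```

View pics/e_s.png

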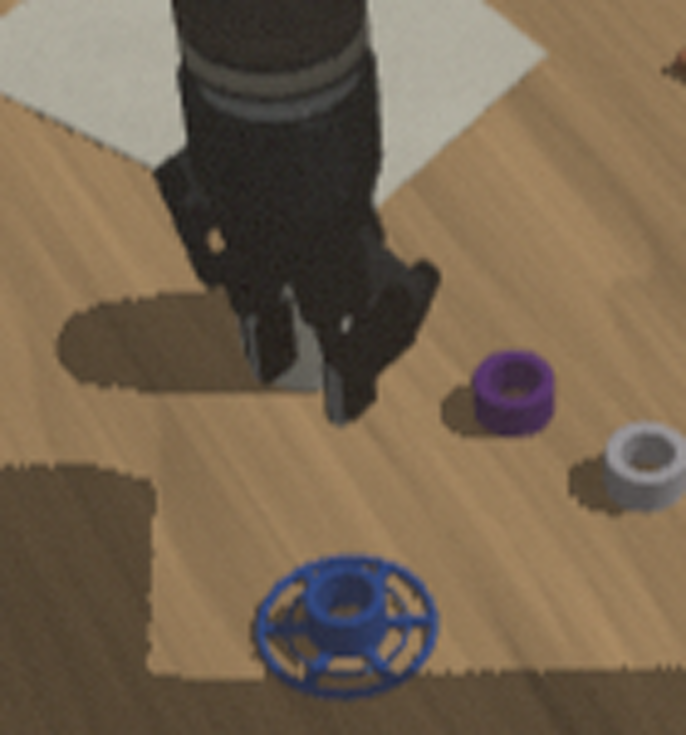

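The grasp missed. The support still stands at scene pixel (230,187), and the fingers closed to 36 mm without touching anything. In the picture the tips sit about 20 mm higher than the TCP projection, so they closed above the collar. I'll go back lower in small steps and watch the force.

Call:
jog_arm:
  targets:
    - {"dx": 0, "dy": 0, "dz": 0.02, "twist": 0, "fingers": 0.056}
    - {"dx": 0, "dy": 0, "dz": 0.055, "twist": 0, "fingers": 0.056}
    - {"dx": 0, "dy": 0, "dz": 0.09, "twist": 0, "fingers": 0.056}
    - {"dx": 0, "dy": 0, "dz": 0.115, "twist": 0, "fingers": 0.056}
    - {"dx": 0, "dy": 0, "dz": 0.128, "twist": 0, "fingers": 0.056}

```text
time: 3.88
tcp_pos: [0.6277, -0.2418, 0.0025]
eef_rot: [2.626, -1.721, -0.019]
contact_force: [-0.9, 0.2, -1.3]
finger_gap: 0.056
```

Call:
jog_arm:
  targets:
    - {"dx": 0, "dy": 0, "dz": 0.002, "twist": 0, "fingers": 0.056}
    - {"dx": 0, "dy": 0, "dz": 0.004, "twist": 0, "fingers": 0.056}
    - {"dx": 0, "dy": 0, "dz": 0.006, "twist": 0, "fingers": 0.056}
    - {"dx": 0, "dy": 0, "dz": 0.007, "twist": 0, "fingers": 0.056}
    - {"dx": 0, "dy": 0, "dz": 0.007, "twist": 0, "fingers": 0.056}

```text
time: 4.3
tcp_pos: [0.6348, -0.2451, 0.0046]
eef_rot: [-2.627, 1.721, -0.005]
contact_force: [1.4, -1.3, 0.5]
finger_gap: 0.0556
```

Run:
```python
from m import *
s=ctrl.get_image("scene")
go(.634,-.244,.003)
crop(s,180,120,110,90,7,"pics/f_s.png")
```

```text
t 4.35 tcp [ 0.6347 -0.245   0.0046] yaw -66.5 tilt 0.18 q6 0.73 F [-0.   0.9  0.4] gap 0.0560
dx -0.0012 dy 0.0003 dz 0.0016
```

View pics/f_s.png

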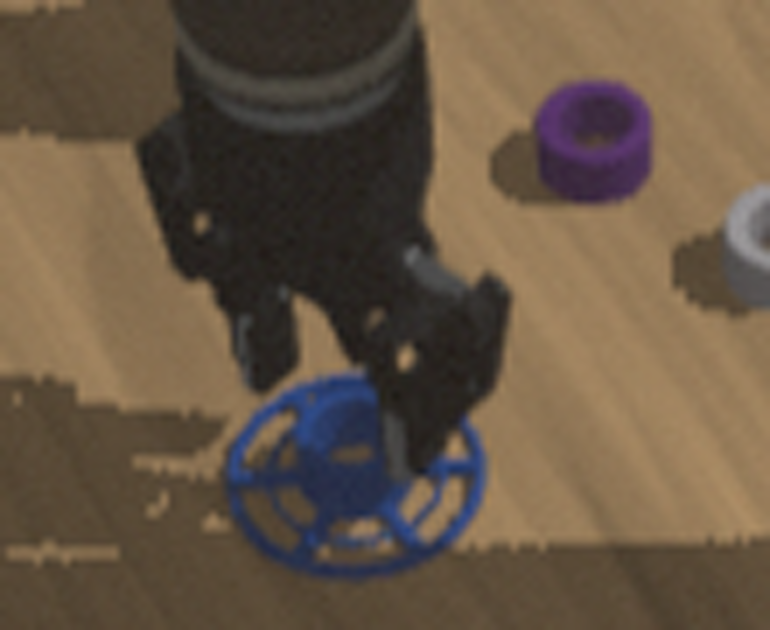

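Run:
```python
from m import *
o,R=state();p=o['tcp_pos']
for h in(0,.01,.02,.03):
  r=[]
  for sx in(.028,-.028):
    for sy in(-.011,.011):
      u=proj("scene",p+sx*R[:,0]+sy*R[:,1]+[0,0,h]);r.append(((u-[180,120]+.5)*7-.5).round().tolist())
  print(h,r)
for z in (0,.005,.027):print(((proj("scene",[.634,-.244,z])-[180,120]+.5)*7-.5).round())
```

```text
0 [[265.0, 450.0], [307.0, 411.0], [389.0, 527.0], [430.0, 487.0]]
0.01 [[263.0, 431.0], [304.0, 393.0], [387.0, 509.0], [429.0, 469.0]]
0.02 [[260.0, 413.0], [302.0, 374.0], [386.0, 490.0], [427.0, 450.0]]
0.03 [[257.0, 394.0], [299.0, 355.0], [384.0, 472.0], [426.0, 431.0]]
[351. 478.]
[350. 469.]
[346. 428.]
```

The overlay fits the finger corners if the tips are about 25–30 mm above the reported TCP. I'll keep going down under force watch.

Call:
jog_arm:
  targets:
    - {"dx": 0, "dy": 0, "dz": 0.003, "twist": 0, "fingers": 0.056}
    - {"dx": 0, "dy": 0, "dz": 0.006, "twist": 0, "fingers": 0.056}
    - {"dx": 0, "dy": 0, "dz": 0.009, "twist": 0, "fingers": 0.056}
    - {"dx": 0, "dy": 0, "dz": 0.01, "twist": 0, "fingers": 0.056}
    - {"dx": 0, "dy": 0, "dz": 0.01, "twist": 0, "fingers": 0.056}

```text
time: 4.77
tcp_pos: [0.6328, -0.2441, -0.008]
eef_rot: [2.628, -1.722, -0.002]
contact_force: [-0.3, 0.3, -1.2]
finger_gap: 0.0559
```

Run:
```python
from m import *
s=ctrl.get_image("scene")
go(.634,-.244,-.017)
crop(s,180,120,110,90,7,"pics/g_s.png")
o,R=state();p=o['tcp_pos']
for h in(0,.01,.02,.03):
  r=[]
  for sx in(.028,-.028):
    for sy in(-.011,.011):
      u=proj("scene",p+sx*R[:,0]+sy*R[:,1]+[0,0,h]);r.append(((u-[180,120]+.5)*7-.5).round().tolist())
  print(h,r)
```

```text
t 4.82 tcp [ 0.633  -0.2442 -0.0077] yaw -66.5 tilt 0.05 q6 0.73 F [ 0.5 -0.2  0.1] gap 0.0563
dx 0.0002 dy -0.0010 dz 0.0093
0 [[274.0, 472.0], [315.0, 433.0], [397.0, 548.0], [438.0, 508.0]]
0.01 [[271.0, 454.0], [313.0, 415.0], [395.0, 530.0], [436.0, 490.0]]
0.02 [[269.0, 436.0], [310.0, 397.0], [393.0, 512.0], [435.0, 472.0]]
0.03 [[266.0, 417.0], [308.0, 378.0], [392.0, 494.0], [433.0, 454.0]]
```

View pics/g_s.png

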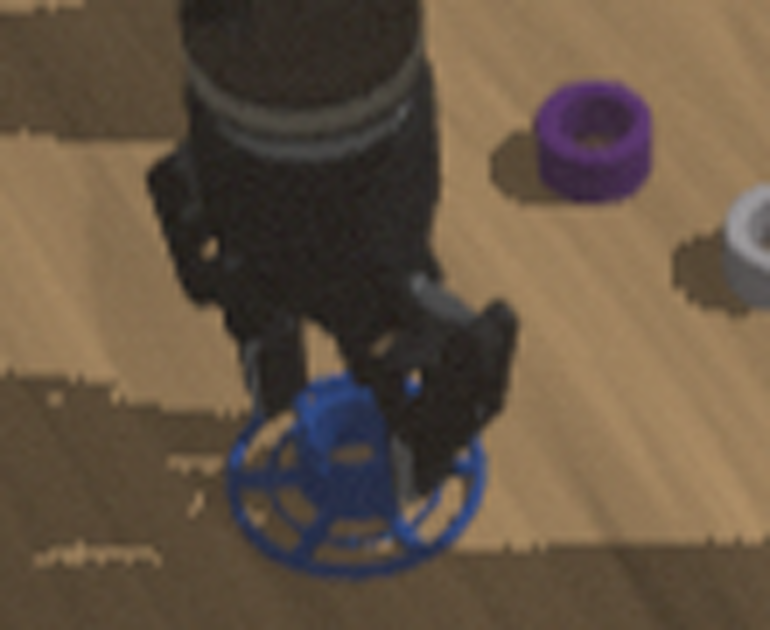

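Call:
jog_arm:
  targets:
    - {"dx": 0, "dy": 0, "dz": 0.003, "twist": 0, "fingers": 0.056}
    - {"dx": 0, "dy": 0, "dz": 0.006, "twist": 0, "fingers": 0.056}
    - {"dx": 0, "dy": 0, "dz": 0.009, "twist": 0, "fingers": 0.056}
    - {"dx": 0, "dy": 0, "dz": 0.011, "twist": 0, "fingers": 0.056}
    - {"dx": 0, "dy": 0, "dz": 0.011, "twist": 0, "fingers": 0.056}

```text
time: 5.23
tcp_pos: [0.6327, -0.2441, -0.0191]
eef_rot: [2.628, -1.722, -0.002]
contact_force: [0.5, 1.0, -0.3]
finger_gap: 0.0558
```

Call:
jog_arm:
  targets:
    - {"dx": 0, "dy": 0, "dz": 0, "twist": 0, "fingers": 0.046}
    - {"dx": 0, "dy": 0, "dz": 0, "twist": 0, "fingers": 0.042}
    - {"dx": 0, "dy": 0, "dz": 0, "twist": 0, "fingers": 0.036}
    - {"dx": 0, "dy": 0, "dz": 0, "twist": 0, "fingers": 0.032}
    - {"dx": 0, "dy": 0, "dz": 0, "twist": 0, "fingers": 0.032}
  squeeze: 30

```text
time: 5.65
tcp_pos: [0.6336, -0.2441, -0.0177]
eef_rot: [-2.627, 1.722, 0.0]
contact_force: [-0.8, 1.9, 4.0]
finger_gap: 0.0388
```

Run:
```python
from m import *
s=ctrl.get_image("scene")
go(.634,-.244,-.017)
crop(s,180,120,110,90,7,"pics/i_s.png")
```

```text
t 5.70 tcp [ 0.6336 -0.2441 -0.0177] yaw -66.5 tilt 0.03 q6 0.73 F [-0.1  1.8  3.2] gap 0.0388
dx 0.0001 dy -0.0004 dz -0.0007
```

View pics/i_s.png

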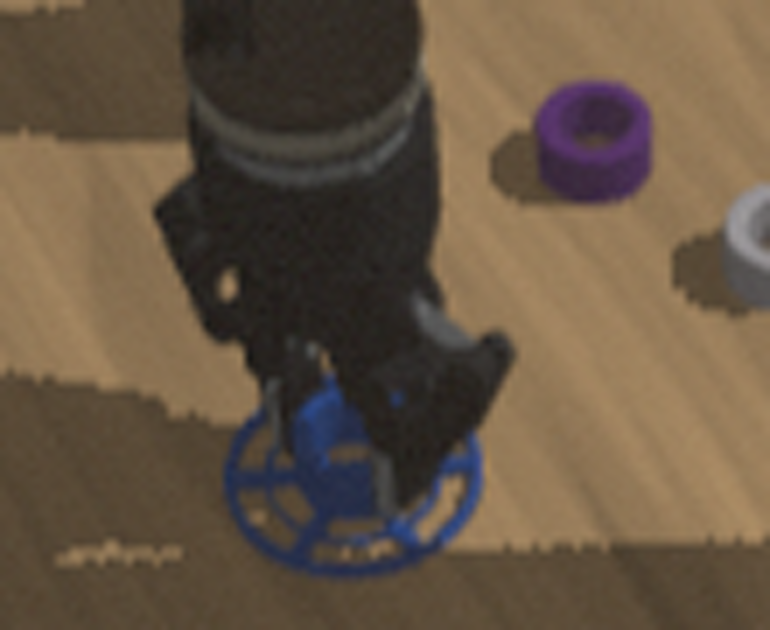

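The fingers now stop at 38.8 mm, so they hold the 40 mm collar. I'll lift and carry it to the pod.

Call:
jog_arm:
  targets:
    - {"dx": 0, "dy": 0, "dz": -0.01, "twist": 0, "fingers": 0.032}
    - {"dx": 0, "dy": 0, "dz": -0.035, "twist": 0, "fingers": 0.032}
    - {"dx": 0, "dy": 0, "dz": -0.075, "twist": 0, "fingers": 0.032}
    - {"dx": 0, "dy": 0, "dz": -0.11, "twist": 0, "fingers": 0.032}
    - {"dx": 0, "dy": 0, "dz": -0.13, "twist": 0, "fingers": 0.032}

```text
time: 6.12
tcp_pos: [0.6357, -0.2459, 0.1166]
eef_rot: [-2.628, 1.721, -0.011]
contact_force: [1.7, 0.5, -0.1]
finger_gap: 0.0392
```

Run:
```python
from m import *
go(.5945,.027,.105)
```

```text
t 6.12 tcp [ 0.6357 -0.2459  0.1166] yaw -66.5 tilt 0.40 q6 0.73 F [ 1.7  0.5 -0.1] gap 0.0392
dx -0.2667 dy -0.0713 dz 0.0104
```

Call:
jog_arm:
  targets:
    - {"dx": -0.015, "dy": -0.0041, "dz": 0, "twist": 0, "fingers": 0.032}
    - {"dx": -0.045, "dy": -0.0123, "dz": 0, "twist": 0, "fingers": 0.032}
    - {"dx": -0.08, "dy": -0.0218, "dz": 0, "twist": 0, "fingers": 0.032}
    - {"dx": -0.115, "dy": -0.0314, "dz": 0, "twist": 0, "fingers": 0.032}
    - {"dx": -0.15, "dy": -0.041, "dz": 0, "twist": 0, "fingers": 0.032}

```text
time: 6.53
tcp_pos: [0.6088, -0.0885, 0.1099]
eef_rot: [2.626, -1.722, -0.004]
contact_force: [0.5, 0.6, -1.2]
finger_gap: 0.0389
```

Call:
jog_arm:
  targets:
    - {"dx": -0.035, "dy": -0.0095, "dz": 0, "twist": 0, "fingers": 0.032}
    - {"dx": -0.07, "dy": -0.019, "dz": 0, "twist": 0, "fingers": 0.032}
    - {"dx": -0.095, "dy": -0.026, "dz": 0, "twist": 0, "fingers": 0.032}
    - {"dx": -0.11, "dy": -0.03, "dz": 0, "twist": 0, "fingers": 0.032}
    - {"dx": -0.1144, "dy": -0.0312, "dz": 0, "twist": 0, "fingers": 0.032}

```text
time: 6.95
tcp_pos: [0.5913, 0.0303, 0.1099]
eef_rot: [2.63, -1.716, -0.006]
contact_force: [-0.1, 0.1, -2.1]
finger_gap: 0.0386
```

Call:
jog_arm:
  targets:
    - {"dx": 0, "dy": 0, "dz": 0, "twist": 0, "fingers": 0.032}
    - {"dx": 0, "dy": 0, "dz": 0, "twist": 0, "fingers": 0.032}
    - {"dx": 0, "dy": 0, "dz": 0, "twist": 0, "fingers": 0.032}
    - {"dx": 0, "dy": 0, "dz": 0, "twist": 0, "fingers": 0.032}
    - {"dx": 0, "dy": 0, "dz": 0, "twist": 0, "fingers": 0.032}

```text
time: 7.37
tcp_pos: [0.5942, 0.0256, 0.1117]
eef_rot: [2.626, -1.724, 0.0]
contact_force: [0.2, 0.2, -0.7]
finger_gap: 0.0385
```

Run:
```python
from m import *
s=ctrl.get_image("scene")
go(.5945,.027,.112)
crop(s,240,110,140,190,4,"pics/j_s.png")
S=masks(s)
k=(blob(S['blue'],(240,150,360,260))[0])
print(hullell(k), proj("scene",[.595,.0265,.13]),proj("scene",[.595,.0265,.0885]))
```

```text
t 7.42 tcp [0.5942 0.0257 0.1117] yaw -66.6 tilt 0.01 q6 1.13 F [ 0.6 -0.3 -0.7] gap 0.0387
dx -0.0010 dy -0.0008 dz -0.0003
((297.87908935546875, 232.0995330810547), (28.787282943725586, 33.31501007080078), 21.933456420898438) [304.87692123 232.9483731 ] [303.72712572 244.33189155]
```

View pics/j_s.png

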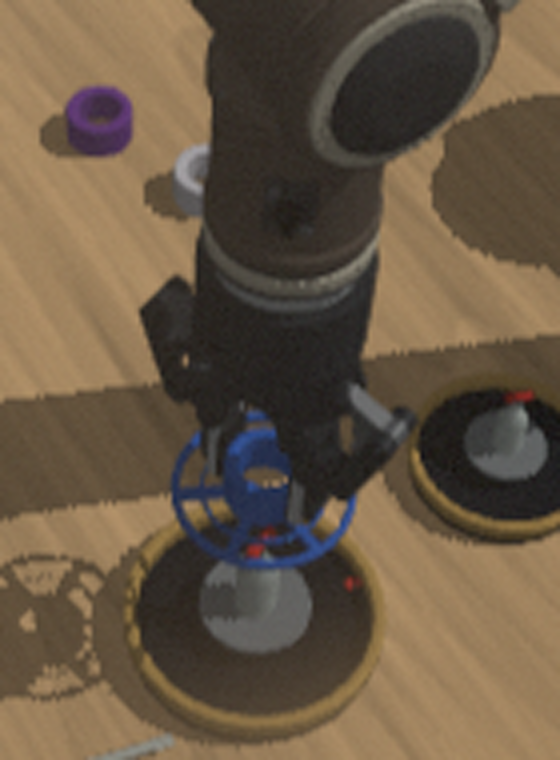

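The support hovers 0.75 px (about 1.6 mm) right of the pod axis in the scene view: disc centre (305.6,232.2), pod axis (304.9,232.3). I'll nudge it 1 mm and lower it in stages.

Call:
jog_arm:
  targets:
    - {"dx": 0.0008, "dy": -0.001, "dz": 0.01, "twist": 0, "fingers": 0.032}
    - {"dx": 0.0008, "dy": -0.001, "dz": 0.025, "twist": 0, "fingers": 0.032}
    - {"dx": 0.0008, "dy": -0.001, "dz": 0.038, "twist": 0, "fingers": 0.032}
    - {"dx": 0.0008, "dy": -0.001, "dz": 0.046, "twist": 0, "fingers": 0.032}
    - {"dx": 0.0008, "dy": -0.001, "dz": 0.05, "twist": 0, "fingers": 0.032}

```text
time: 7.83
tcp_pos: [0.5934, 0.0264, 0.0593]
eef_rot: [2.626, -1.721, -0.005]
contact_force: [0.3, 0.5, -0.9]
finger_gap: 0.0386
```

Run:
```python
from m import *
s=ctrl.get_image("scene")
go(.5955,.0265,.01)
crop(s,250,190,100,110,6,"pics/k_s.png")
```

```text
t 7.88 tcp [0.5934 0.0265 0.0592] yaw -66.5 tilt 0.23 q6 1.13 F [ 1.2 -0.5 -1.3] gap 0.0388
dx 0.0009 dy -0.0021 dz 0.0492
```

View pics/k_s.png

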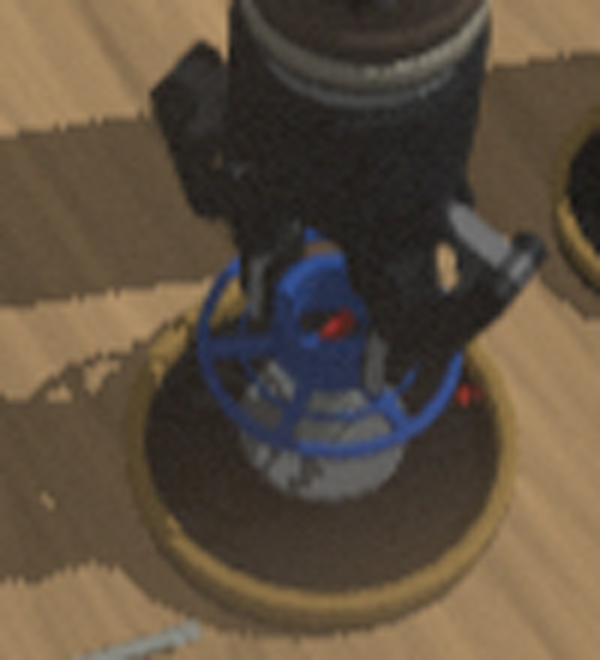

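The bar shows inside the collar bore and there is no contact force. Continuing down.

Call:
jog_arm:
  targets:
    - {"dx": 0, "dy": 0, "dz": 0.006, "twist": 0, "fingers": 0.032}
    - {"dx": 0, "dy": 0, "dz": 0.013, "twist": 0, "fingers": 0.032}
    - {"dx": 0, "dy": 0, "dz": 0.02, "twist": 0, "fingers": 0.032}
    - {"dx": 0, "dy": 0, "dz": 0.025, "twist": 0, "fingers": 0.032}
    - {"dx": 0, "dy": 0, "dz": 0.028, "twist": 0, "fingers": 0.032}

```text
time: 8.3
tcp_pos: [0.5947, 0.0266, 0.0329]
eef_rot: [2.627, -1.721, -0.001]
contact_force: [-0.3, 0.1, -1.7]
finger_gap: 0.039
```

Call:
jog_arm:
  targets:
    - {"dx": 0, "dy": 0, "dz": 0.004, "twist": 0, "fingers": 0.032}
    - {"dx": 0, "dy": 0, "dz": 0.009, "twist": 0, "fingers": 0.032}
    - {"dx": 0, "dy": 0, "dz": 0.014, "twist": 0, "fingers": 0.032}
    - {"dx": 0, "dy": 0, "dz": 0.017, "twist": 0, "fingers": 0.032}
    - {"dx": 0, "dy": 0, "dz": 0.018, "twist": 0, "fingers": 0.032}

```text
time: 8.72
tcp_pos: [0.5946, 0.0265, 0.015]
eef_rot: [2.627, -1.721, -0.002]
contact_force: [-0.3, -0.1, -1.5]
finger_gap: 0.0384
```

Run:
```python
from m import *
s=ctrl.get_image("scene")
go(.5955,.0265,.01)
crop(s,250,190,100,110,6,"pics/l_s.png")
```

```text
t 8.77 tcp [0.5947 0.0265 0.0151] yaw -66.5 tilt 0.06 q6 1.13 F [-0.2  0.5 -1.8] gap 0.0387
dx 0.0003 dy -0.0007 dz 0.0051
```

View pics/l_s.png

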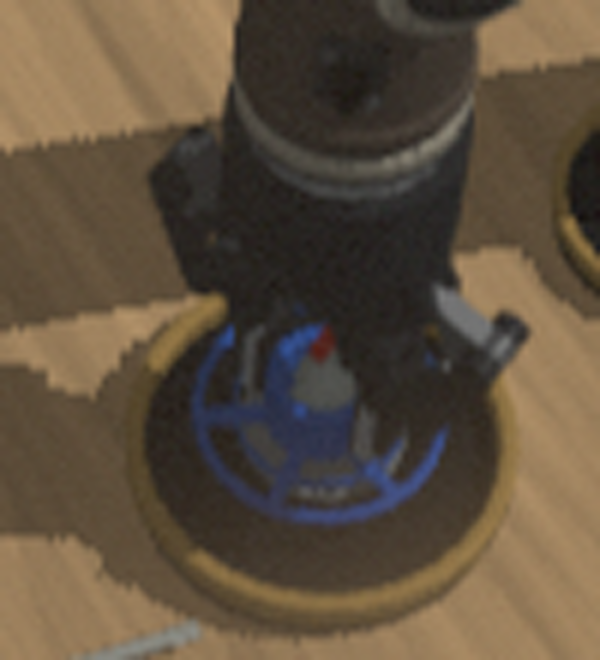

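Call:
jog_arm:
  targets:
    - {"dx": 0, "dy": 0, "dz": 0.002, "twist": 0, "fingers": 0.032}
    - {"dx": 0, "dy": 0, "dz": 0.004, "twist": 0, "fingers": 0.032}
    - {"dx": 0, "dy": 0, "dz": 0.005, "twist": 0, "fingers": 0.032}
    - {"dx": 0, "dy": 0, "dz": 0.005, "twist": 0, "fingers": 0.032}
    - {"dx": 0, "dy": 0, "dz": 0.005, "twist": 0, "fingers": 0.032}

```text
time: 9.18
tcp_pos: [0.5952, 0.0265, 0.0108]
eef_rot: [-2.628, 1.722, -0.0]
contact_force: [0.1, -1.6, -1.7]
finger_gap: 0.0388
```

Call:
jog_arm:
  targets:
    - {"dx": 0, "dy": 0, "dz": 0.0005, "twist": 0, "fingers": 0.032}
    - {"dx": 0, "dy": 0, "dz": 0.001, "twist": 0, "fingers": 0.032}
    - {"dx": 0, "dy": 0, "dz": 0.0015, "twist": 0, "fingers": 0.032}
    - {"dx": 0, "dy": 0, "dz": 0.0015, "twist": 0, "fingers": 0.032}
    - {"dx": 0, "dy": 0, "dz": 0.0015, "twist": 0, "fingers": 0.032}

```text
time: 9.6
tcp_pos: [0.5955, 0.0265, 0.01]
eef_rot: [-2.628, 1.722, -0.001]
contact_force: [-2.5, -0.1, 4.5]
finger_gap: 0.0389
```

Force rose to +4.5 N, so it is seated. I'll release and lift.

Call:
jog_arm:
  targets:
    - {"dx": 0, "dy": 0, "dz": 0, "twist": 0, "fingers": 0.045}
    - {"dx": 0, "dy": 0, "dz": 0, "twist": 0, "fingers": 0.055}
    - {"dx": 0, "dy": 0, "dz": 0, "twist": 0, "fingers": 0.06}
    - {"dx": 0, "dy": 0, "dz": -0.005, "twist": 0, "fingers": 0.06}
    - {"dx": 0, "dy": 0, "dz": -0.025, "twist": 0, "fingers": 0.06}

```text
time: 10.02
tcp_pos: [0.5917, 0.0266, 0.0311]
eef_rot: [2.624, -1.72, -0.01]
contact_force: [-0.4, -0.1, -0.3]
finger_gap: 0.0601
```

Call:
jog_arm:
  targets:
    - {"dx": 0, "dy": 0, "dz": -0.03, "twist": 0, "fingers": 0.06}
    - {"dx": 0, "dy": 0, "dz": -0.065, "twist": 0, "fingers": 0.06}
    - {"dx": 0, "dy": 0, "dz": -0.1, "twist": 0, "fingers": 0.06}
    - {"dx": 0, "dy": 0, "dz": -0.125, "twist": 0, "fingers": 0.06}
    - {"dx": 0, "dy": 0, "dz": -0.14, "twist": 0, "fingers": 0.06}

```text
time: 10.43
tcp_pos: [0.5976, 0.0264, 0.1788]
eef_rot: [-2.625, 1.72, -0.009]
contact_force: [0.3, 0.1, 0.3]
finger_gap: 0.06
```

Run:
```python
from m import *
s=ctrl.get_image("scene")
go(.456,-.255,.17)
crop(s,250,140,130,160,4.5,"pics/n_s.png")
```

```text
t 10.48 tcp [0.5991 0.0265 0.1811] yaw -66.5 tilt 0.60 q6 1.13 F [ 0.5 -0.8  1.4] gap 0.0599
dx 0.2008 dy 0.2437 dz 0.0097
```

View pics/n_s.png

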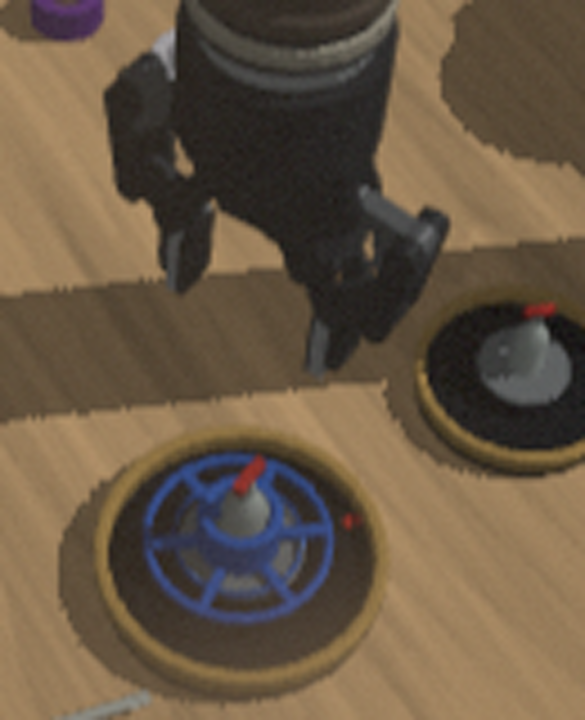

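The support sits flat on the seat, concentric with the post at (304,248). Now the silver spacer.

Call:
jog_arm:
  targets:
    - {"dx": 0.012, "dy": 0.0142, "dz": 0, "twist": 0, "fingers": 0.06}
    - {"dx": 0.036, "dy": 0.0425, "dz": 0, "twist": 0, "fingers": 0.06}
    - {"dx": 0.062, "dy": 0.073, "dz": 0, "twist": 0, "fingers": 0.06}
    - {"dx": 0.088, "dy": 0.104, "dz": 0, "twist": 0, "fingers": 0.06}
    - {"dx": 0.114, "dy": 0.135, "dz": 0, "twist": 0, "fingers": 0.06}

```text
time: 10.9
tcp_pos: [0.5155, -0.1328, 0.1734]
eef_rot: [2.629, -1.72, -0.001]
contact_force: [0.5, -0.3, 0.0]
finger_gap: 0.0601
```

Call:
jog_arm:
  targets:
    - {"dx": 0.026, "dy": 0.0307, "dz": 0.005, "twist": 0, "fingers": 0.06}
    - {"dx": 0.05, "dy": 0.059, "dz": 0.02, "twist": 0, "fingers": 0.06}
    - {"dx": 0.07, "dy": 0.0827, "dz": 0.05, "twist": 0, "fingers": 0.06}
    - {"dx": 0.083, "dy": 0.098, "dz": 0.08, "twist": 0, "fingers": 0.06}
    - {"dx": 0.0891, "dy": 0.105, "dz": 0.11, "twist": 0, "fingers": 0.06}

```text
time: 11.32
tcp_pos: [0.4548, -0.2581, 0.063]
eef_rot: [2.625, -1.725, 0.002]
contact_force: [0.0, 0.0, -0.1]
finger_gap: 0.0599
```

Call:
jog_arm:
  targets:
    - {"dx": 0, "dy": 0, "dz": 0.015, "twist": 0, "fingers": 0.06}
    - {"dx": 0, "dy": 0, "dz": 0.025, "twist": 0, "fingers": 0.06}
    - {"dx": 0, "dy": 0, "dz": 0.03, "twist": 0, "fingers": 0.06}
    - {"dx": 0, "dy": 0, "dz": 0.03, "twist": 0, "fingers": 0.06}
    - {"dx": 0, "dy": 0, "dz": 0.03, "twist": 0, "fingers": 0.06}

```text
time: 11.73
tcp_pos: [0.4571, -0.2555, 0.0348]
eef_rot: [-2.629, 1.72, -0.002]
contact_force: [1.2, -0.2, -0.2]
finger_gap: 0.06
```

Run:
```python
from m import *
s=ctrl.get_image("scene")
go(.456,-.2557,-.017)
crop(s,240,90,100,90,7,"pics/o_s.png")
```

```text
t 11.78 tcp [ 0.4576 -0.2558  0.0354] yaw -66.4 tilt 0.13 q6 0.57 F [-0.1  0.1  0.4] gap 0.0604
dx -0.0008 dy 0.0015 dz 0.0524
```

View pics/o_s.png

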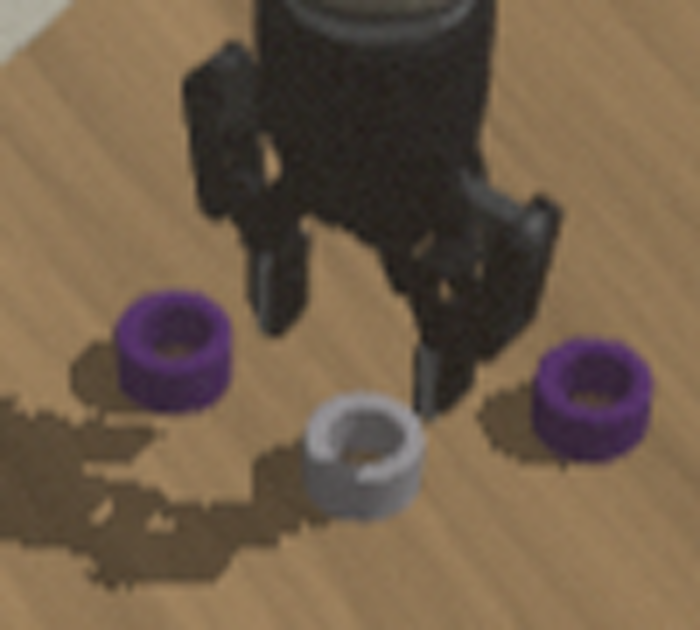

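Call:
jog_arm:
  targets:
    - {"dx": 0, "dy": 0.001, "dz": 0.01, "twist": 0, "fingers": 0.06}
    - {"dx": 0, "dy": 0.001, "dz": 0.025, "twist": 0, "fingers": 0.06}
    - {"dx": 0, "dy": 0.001, "dz": 0.038, "twist": 0, "fingers": 0.06}
    - {"dx": 0, "dy": 0.001, "dz": 0.047, "twist": 0, "fingers": 0.06}
    - {"dx": 0, "dy": 0.001, "dz": 0.051, "twist": 0, "fingers": 0.06}

```text
time: 12.2
tcp_pos: [0.4549, -0.2553, -0.0178]
eef_rot: [2.628, -1.721, -0.002]
contact_force: [-0.1, 1.1, -0.1]
finger_gap: 0.0593
```

Call:
jog_arm:
  targets:
    - {"dx": 0, "dy": 0, "dz": 0, "twist": 0, "fingers": 0.053}
    - {"dx": 0, "dy": 0, "dz": 0, "twist": 0, "fingers": 0.047}
    - {"dx": 0, "dy": 0, "dz": 0, "twist": 0, "fingers": 0.042}
    - {"dx": 0, "dy": 0, "dz": 0, "twist": 0, "fingers": 0.036}
    - {"dx": 0, "dy": 0, "dz": 0, "twist": 0, "fingers": 0.036}
  squeeze: 30

```text
time: 12.62
tcp_pos: [0.4561, -0.2564, -0.016]
eef_rot: [-2.628, 1.722, -0.003]
contact_force: [-0.0, -0.6, 0.0]
finger_gap: 0.0431
```

Run:
```python
from m import *
s=ctrl.get_image("scene")
go(.456,-.2557,-.017)
crop(s,240,90,100,90,7,"pics/p_s.png")
```

```text
t 12.67 tcp [ 0.456  -0.2564 -0.016 ] yaw -66.5 tilt 0.10 q6 0.56 F [0.  0.6 0.9] gap 0.0429
dx -0.0006 dy -0.0002 dz 0.0010
```

View pics/p_s.png

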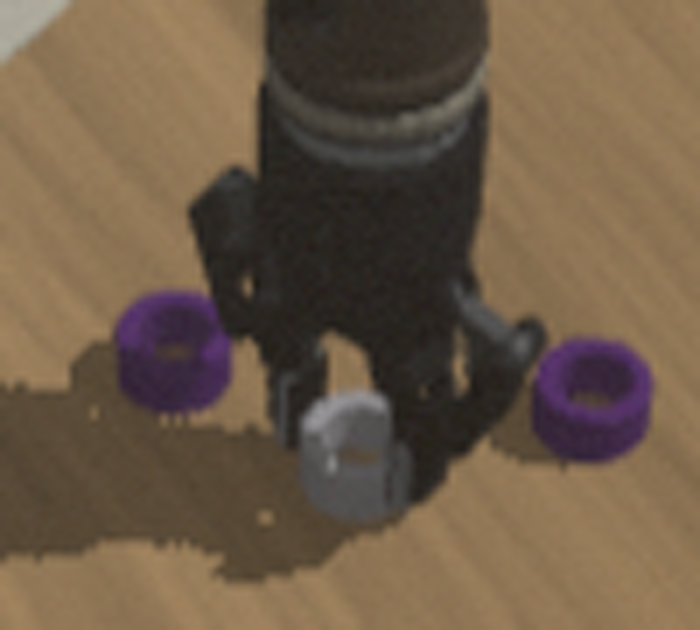

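Gripped at 43 mm, and the purple rings were not moved. I'll lift and carry it to the pod.

Call:
jog_arm:
  targets:
    - {"dx": 0, "dy": 0, "dz": -0.01, "twist": 0, "fingers": 0.036}
    - {"dx": 0, "dy": 0, "dz": -0.035, "twist": 0, "fingers": 0.036}
    - {"dx": 0, "dy": 0, "dz": -0.075, "twist": 0, "fingers": 0.036}
    - {"dx": -0.005, "dy": -0.006, "dz": -0.11, "twist": 0, "fingers": 0.036}
    - {"dx": -0.02, "dy": -0.0236, "dz": -0.13, "twist": 0, "fingers": 0.036}

```text
time: 13.08
tcp_pos: [0.4707, -0.2312, 0.1181]
eef_rot: [2.625, -1.725, 0.011]
contact_force: [1.7, -0.3, -0.6]
finger_gap: 0.0432
```

Call:
jog_arm:
  targets:
    - {"dx": -0.025, "dy": -0.0296, "dz": 0, "twist": 0, "fingers": 0.036}
    - {"dx": -0.05, "dy": -0.0592, "dz": 0, "twist": 0, "fingers": 0.036}
    - {"dx": -0.075, "dy": -0.0888, "dz": 0, "twist": 0, "fingers": 0.036}
    - {"dx": -0.1, "dy": -0.1184, "dz": 0, "twist": 0, "fingers": 0.036}
    - {"dx": -0.125, "dy": -0.148, "dz": 0, "twist": 0, "fingers": 0.036}

```text
time: 13.5
tcp_pos: [0.5552, -0.0528, 0.1142]
eef_rot: [-2.627, 1.722, -0.001]
contact_force: [-0.6, -0.2, -0.2]
finger_gap: 0.043
```

Call:
jog_arm:
  targets:
    - {"dx": -0.022, "dy": -0.026, "dz": 0, "twist": 0, "fingers": 0.036}
    - {"dx": -0.039, "dy": -0.0461, "dz": 0, "twist": 0, "fingers": 0.036}
    - {"dx": -0.051, "dy": -0.06, "dz": 0, "twist": 0, "fingers": 0.036}
    - {"dx": -0.057, "dy": -0.067, "dz": 0, "twist": 0, "fingers": 0.036}
    - {"dx": -0.0587, "dy": -0.0692, "dz": 0, "twist": 0, "fingers": 0.036}

```text
time: 13.92
tcp_pos: [0.5951, 0.0284, 0.1137]
eef_rot: [-2.629, 1.719, -0.001]
contact_force: [-0.3, 0.3, -0.0]
finger_gap: 0.0428
```

Call:
jog_arm:
  targets:
    - {"dx": 0, "dy": 0, "dz": 0, "twist": 0, "fingers": 0.036}
    - {"dx": 0, "dy": 0, "dz": 0, "twist": 0, "fingers": 0.036}
    - {"dx": 0, "dy": 0, "dz": 0, "twist": 0, "fingers": 0.036}
    - {"dx": 0, "dy": 0, "dz": 0, "twist": 0, "fingers": 0.036}
    - {"dx": 0, "dy": 0, "dz": 0, "twist": 0, "fingers": 0.036}

```text
time: 14.33
tcp_pos: [0.5944, 0.026, 0.1133]
eef_rot: [2.626, -1.723, -0.0]
contact_force: [-0.1, -0.2, -0.7]
finger_gap: 0.0429
```

Run:
```python
from m import *
s=ctrl.get_image("scene")
go(.5955,.0265,.039)
crop(s,250,150,110,130,5,"pics/q_s.png")
print([((proj("scene",[.595,.0265,z])-[250,150]+.5)*5-.5).round() for z in(.13,.154)])
```

```text
t 14.38 tcp [0.5946 0.0261 0.1133] yaw -66.5 tilt 0.01 q6 1.13 F [-0.2 -0.4 -0.2] gap 0.0428
dx 0.0000 dy -0.0010 dz 0.0743
[array([276., 417.]), array([280., 382.])]
```

View pics/q_s.png

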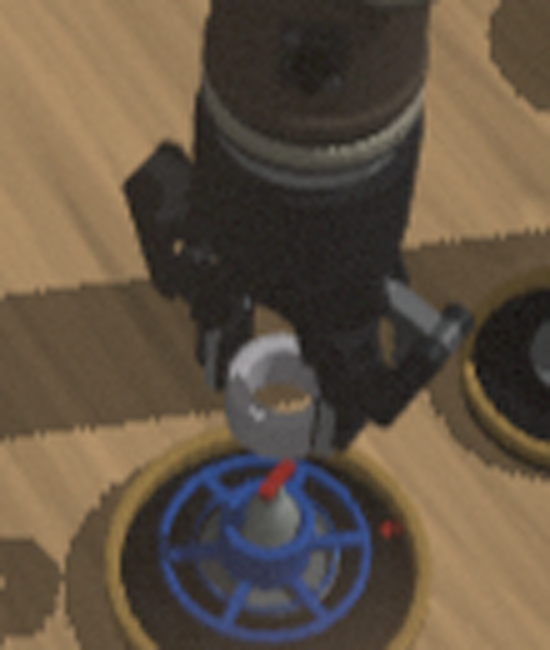

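Call:
jog_arm:
  targets:
    - {"dx": 0, "dy": -0.0005, "dz": 0.012, "twist": 0, "fingers": 0.036}
    - {"dx": 0, "dy": -0.0005, "dz": 0.028, "twist": 0, "fingers": 0.036}
    - {"dx": 0, "dy": -0.0005, "dz": 0.04, "twist": 0, "fingers": 0.036}
    - {"dx": 0, "dy": -0.0005, "dz": 0.047, "twist": 0, "fingers": 0.036}
    - {"dx": 0, "dy": -0.0005, "dz": 0.05, "twist": 0, "fingers": 0.036}

```text
time: 14.8
tcp_pos: [0.5934, 0.0272, 0.0608]
eef_rot: [2.626, -1.721, -0.005]
contact_force: [0.6, -0.8, -1.0]
finger_gap: 0.0434
```

Call:
jog_arm:
  targets:
    - {"dx": 0, "dy": 0, "dz": 0.004, "twist": 0, "fingers": 0.036}
    - {"dx": 0, "dy": 0, "dz": 0.01, "twist": 0, "fingers": 0.036}
    - {"dx": 0, "dy": 0, "dz": 0.016, "twist": 0, "fingers": 0.036}
    - {"dx": 0, "dy": 0, "dz": 0.02, "twist": 0, "fingers": 0.036}
    - {"dx": 0, "dy": 0, "dz": 0.022, "twist": 0, "fingers": 0.036}

```text
time: 15.22
tcp_pos: [0.5949, 0.0272, 0.0406]
eef_rot: [2.628, -1.721, -0.001]
contact_force: [-0.1, -0.5, -1.5]
finger_gap: 0.0428
```

Run:
```python
from m import *
s=ctrl.get_image("scene")
go(.5955,.0265,.039)
crop(s,250,180,100,110,5,"pics/r_s.png")
```

```text
t 15.27 tcp [0.5947 0.0272 0.0405] yaw -66.5 tilt 0.06 q6 1.13 F [ 0.1 -0.8 -0.9] gap 0.0428
dx 0.0010 dy -0.0004 dz 0.0015
```

View pics/r_s.png

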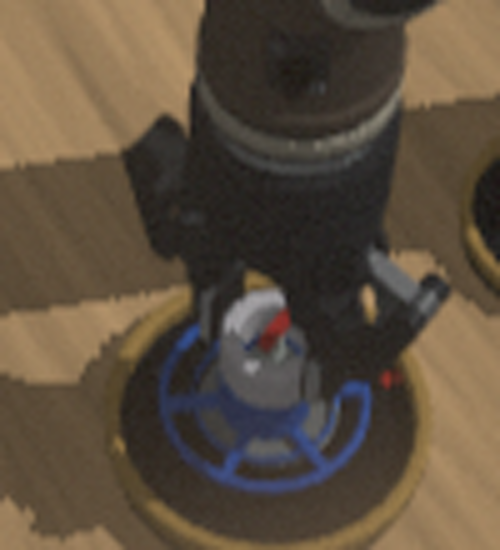

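Almost on the collar with no contact yet. Lowering in small steps.

Call:
jog_arm:
  targets:
    - {"dx": 0, "dy": 0, "dz": 0.0005, "twist": 0, "fingers": 0.036}
    - {"dx": 0, "dy": 0, "dz": 0.001, "twist": 0, "fingers": 0.036}
    - {"dx": 0, "dy": 0, "dz": 0.0015, "twist": 0, "fingers": 0.036}
    - {"dx": 0, "dy": 0, "dz": 0.002, "twist": 0, "fingers": 0.036}
    - {"dx": 0, "dy": 0, "dz": 0.002, "twist": 0, "fingers": 0.036}

```text
time: 15.68
tcp_pos: [0.5954, 0.0272, 0.0394]
eef_rot: [-2.628, 1.722, -0.0]
contact_force: [-0.1, -0.4, -1.4]
finger_gap: 0.043
```

Call:
jog_arm:
  targets:
    - {"dx": 0, "dy": 0, "dz": 0.0005, "twist": 0, "fingers": 0.036}
    - {"dx": 0, "dy": 0, "dz": 0.001, "twist": 0, "fingers": 0.036}
    - {"dx": 0, "dy": 0, "dz": 0.001, "twist": 0, "fingers": 0.036}
    - {"dx": 0, "dy": 0, "dz": 0.001, "twist": 0, "fingers": 0.036}
    - {"dx": 0, "dy": 0, "dz": 0.001, "twist": 0, "fingers": 0.036}

```text
time: 16.1
tcp_pos: [0.5955, 0.0272, 0.0388]
eef_rot: [-2.628, 1.722, -0.001]
contact_force: [-1.9, 1.0, 3.0]
finger_gap: 0.043
```

Call:
jog_arm:
  targets:
    - {"dx": 0, "dy": 0, "dz": 0, "twist": 0, "fingers": 0.05}
    - {"dx": 0, "dy": 0, "dz": 0, "twist": 0, "fingers": 0.058}
    - {"dx": 0, "dy": 0, "dz": 0, "twist": 0, "fingers": 0.062}
    - {"dx": 0, "dy": 0, "dz": -0.005, "twist": 0, "fingers": 0.062}
    - {"dx": 0, "dy": 0, "dz": -0.025, "twist": 0, "fingers": 0.062}

```text
time: 16.52
tcp_pos: [0.5918, 0.0272, 0.0601]
eef_rot: [2.624, -1.719, -0.01]
contact_force: [-0.5, 0.3, -0.1]
finger_gap: 0.0619
```

Call:
jog_arm:
  targets:
    - {"dx": 0, "dy": 0, "dz": -0.03, "twist": 0, "fingers": 0.062}
    - {"dx": 0, "dy": 0, "dz": -0.06, "twist": 0, "fingers": 0.062}
    - {"dx": 0, "dy": 0, "dz": -0.085, "twist": 0, "fingers": 0.062}
    - {"dx": 0, "dy": 0, "dz": -0.1, "twist": 0, "fingers": 0.062}
    - {"dx": 0, "dy": 0, "dz": -0.105, "twist": 0, "fingers": 0.062}

```text
time: 16.93
tcp_pos: [0.5978, 0.0271, 0.1724]
eef_rot: [-2.625, 1.72, -0.009]
contact_force: [0.4, -0.5, -0.9]
finger_gap: 0.0622
```

Run:
```python
from m import *
s=ctrl.get_image("scene")
for w in(0,8,-82): go(.4405,.2699,.168,w)
crop(s,250,170,110,130,5,"pics/u_s.png")
```

```text
t 16.98 tcp [0.5974 0.0271 0.1717] yaw -66.5 tilt 0.34 q6 1.13 F [0.2 0.2 0.7] gap 0.0619
dx -0.2852 dy 0.0469 dz 0.0027 twist -66.5
t 16.98 tcp [0.5974 0.0271 0.1717] yaw -66.5 tilt 0.34 q6 1.13 F [0.2 0.2 0.7] gap 0.0619
dx -0.2852 dy 0.0469 dz 0.0027 twist -74.5
t 16.98 tcp [0.5974 0.0271 0.1717] yaw -66.5 tilt 0.34 q6 1.13 F [0.2 0.2 0.7] gap 0.0619
dx -0.2852 dy 0.0469 dz 0.0027 twist 15.5
```

View pics/u_s.png

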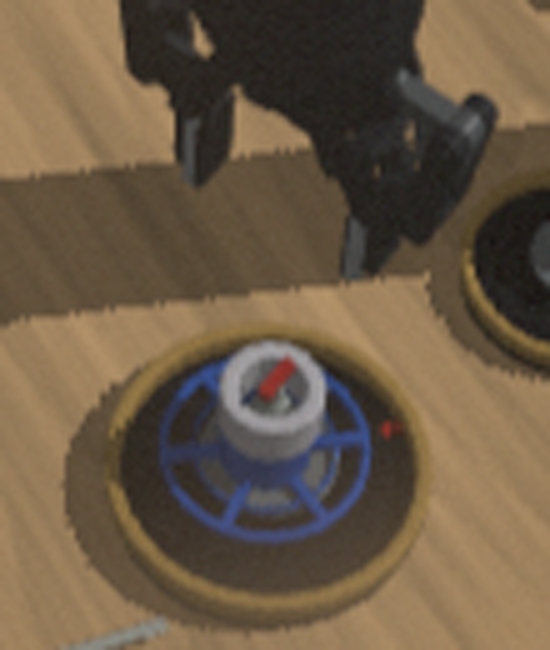

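Support and spacer are stacked concentrically, with the bar visible in the spacer's bore at scene (305,246). Next is the cap. I'll turn the jaws to 8°, across the slot, on the way.

Call:
jog_arm:
  targets:
    - {"dx": -0.015, "dy": 0.0025, "dz": 0, "twist": -7, "fingers": 0.062}
    - {"dx": -0.045, "dy": 0.0074, "dz": 0, "twist": -14, "fingers": 0.062}
    - {"dx": -0.08, "dy": 0.013, "dz": 0, "twist": -21, "fingers": 0.062}
    - {"dx": -0.115, "dy": 0.019, "dz": 0, "twist": -28, "fingers": 0.062}
    - {"dx": -0.15, "dy": 0.0247, "dz": 0, "twist": -35, "fingers": 0.062}

```text
time: 17.4
tcp_pos: [0.5104, 0.1554, 0.1664]
eef_rot: [3.025, -0.844, -0.005]
contact_force: [-0.2, 1.4, 0.5]
finger_gap: 0.0621
```

Run:
```python
from m import *
go(.4405,.2699,.168,8)
```

```text
t 17.40 tcp [0.5104 0.1554 0.1664] yaw -31.2 tilt 0.19 q6 0.76 F [-0.2  1.4  0.5] gap 0.0621
dx -0.1191 dy -0.0618 dz -0.0015 twist -39.2
```

Call:
jog_arm:
  targets:
    - {"dx": -0.03, "dy": -0.015, "dz": 0, "twist": -7, "fingers": 0.065}
    - {"dx": -0.062, "dy": -0.031, "dz": 0, "twist": -14, "fingers": 0.065}
    - {"dx": -0.092, "dy": -0.0455, "dz": 0.01, "twist": -21, "fingers": 0.065}
    - {"dx": -0.112, "dy": -0.0555, "dz": 0.03, "twist": -28, "fingers": 0.065}
    - {"dx": -0.1215, "dy": -0.0602, "dz": 0.06, "twist": -35, "fingers": 0.065}

```text
time: 17.82
tcp_pos: [0.4401, 0.2727, 0.1089]
eef_rot: [-3.137, -0.11, -0.005]
contact_force: [0.5, -0.1, -0.6]
finger_gap: 0.065
```

Call:
jog_arm:
  targets:
    - {"dx": 0, "dy": 0, "dz": 0.025, "twist": -4, "fingers": 0.065}
    - {"dx": 0, "dy": 0, "dz": 0.045, "twist": -4, "fingers": 0.065}
    - {"dx": 0, "dy": 0, "dz": 0.06, "twist": -4, "fingers": 0.065}
    - {"dx": 0, "dy": 0, "dz": 0.068, "twist": -4, "fingers": 0.065}
    - {"dx": 0, "dy": 0, "dz": 0.07, "twist": -4, "fingers": 0.065}

```text
time: 18.23
tcp_pos: [0.4379, 0.2684, 0.0354]
eef_rot: [3.132, 0.206, -0.009]
contact_force: [-0.2, -0.3, -1.0]
finger_gap: 0.0648
```

Run:
```python
from m import *
s=ctrl.get_image("scene");t=ctrl.get_image("top")
cv2.imwrite("pics/v_scene.png",s[:,:,::-1]);cv2.imwrite("pics/v_top.png",t[:,:,::-1])
go(.4405,.2699,-.017,8)
crop(s,390,250,90,90,6,"pics/v_s.png")
crop(t,205,180,56,56,10,"pics/v_t.png")
crop(s,275,220,60,56,10,"pics/v_s2.png")
```

```text
t 18.33 tcp [0.4399 0.2692 0.0376] yaw 7.5 tilt 0.10 q6 0.33 F [-0.1 -0.5 -0.4] gap 0.0650
dx 0.0007 dy -0.0006 dz 0.0546 twist -0.5
```

View pics/v_s.png

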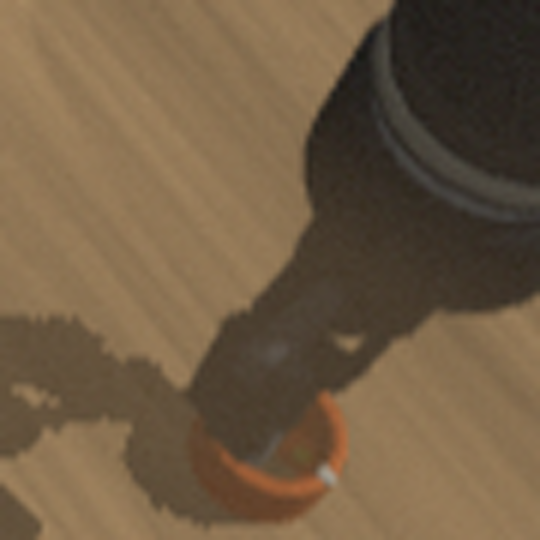

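View pics/v_t.png

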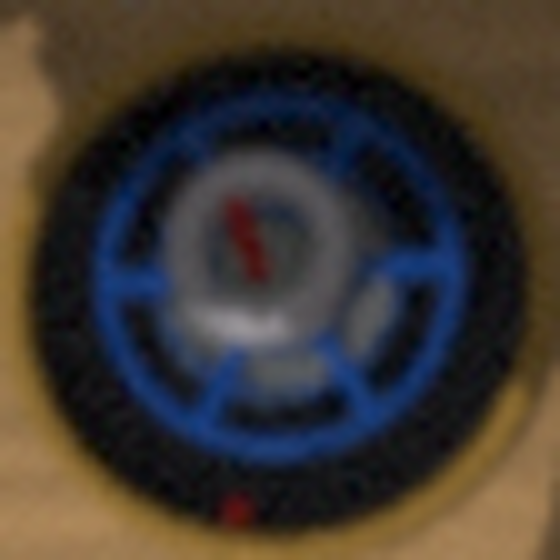

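View pics/v_s2.png

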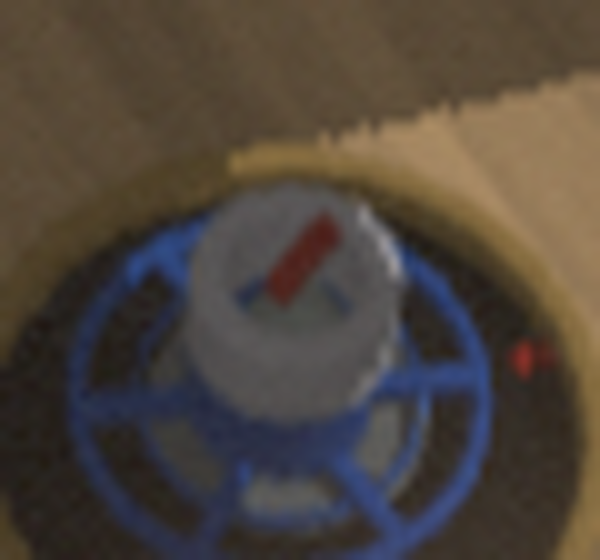

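Run:
```python
from m import *
c=lambda x0,y0,s,p:((p[0]+.5)/s+x0-.5,(p[1]+.5)/s+y0-.5)
for n,q in(("scene",[c(275,220,10,p) for p in((281,290),(332,228))]),("top",[c(205,180,10,p) for p in((260,275),(238,203))])):
    A,B=[onz(n,u,.0885) for u in q];d=B-A;print(n,A,B,(A+B)/2,np.linalg.norm(d),np.degrees(np.arctan2(d[1],d[0])))
t=cv2.imread("pics/v_top.png")[:,:,::-1];s=cv2.imread("pics/v_scene.png")[:,:,::-1]
for n,im,bx in(("top",t,(223,196,237,212)),("scene",s,(297,236,315,254))):
    x0,y0,x1,y1=bx;w=im[y0:y1,x0:x1].astype(float);w=np.clip(w[...,0]-w[...,1:].max(2)-18,0,None)
    yy,xx=np.mgrid[y0:y1,x0:x1];cc=np.array([(w*xx).sum(),(w*yy).sum()])/w.sum()
    C=np.cov(np.stack([xx.ravel(),yy.ravel()]),aweights=w.ravel());e,v=np.linalg.eigh(C);v=v[:,1]
    d=onz(n,cc+4*v,.0865)-onz(n,cc-4*v,.0865)
    print(n,cc,onz(n,cc,.0875),np.degrees(np.arctan2(d[1],d[0])),np.sqrt(e))
```

```text
scene [0.60205469 0.03386127 0.0885    ] [0.58548102 0.02648889 0.0885    ] [0.59376785 0.03017508 0.0885    ] 0.01813942591740945 -156.01932520733405
top [0.58770667 0.02328    0.0885    ] [0.60463707 0.02923147 0.0885    ] [0.59617187 0.02625573 0.0885    ] 0.017945993655283956 19.367892645247508
top [229.1863354  203.45134576] [0.59632022 0.02699138 0.0875    ] -157.7110337211756 [0.65062102 2.25716055]
scene [305.44803371 243.36376404] [0.59040639 0.02574801 0.0875    ] 31.590635114915266 [2.53776822 4.65010808]
```

Call:
jog_arm:
  targets:
    - {"dx": 0.0005, "dy": -0.0005, "dz": 0.012, "twist": 0, "fingers": 0.065}
    - {"dx": 0.0005, "dy": -0.0005, "dz": 0.028, "twist": 0, "fingers": 0.065}
    - {"dx": 0.0005, "dy": -0.0005, "dz": 0.042, "twist": 0, "fingers": 0.065}
    - {"dx": 0.0005, "dy": -0.0005, "dz": 0.05, "twist": 0, "fingers": 0.065}
    - {"dx": 0.0005, "dy": -0.0005, "dz": 0.055, "twist": 0, "fingers": 0.065}

```text
time: 18.75
tcp_pos: [0.4408, 0.27, -0.0175]
eef_rot: [3.135, 0.206, -0.001]
contact_force: [-0.4, -1.3, -0.3]
finger_gap: 0.0651
```

Call:
jog_arm:
  targets:
    - {"dx": 0, "dy": 0, "dz": 0, "twist": 0, "fingers": 0.057}
    - {"dx": 0, "dy": 0, "dz": 0, "twist": 0, "fingers": 0.05}
    - {"dx": 0, "dy": 0, "dz": 0, "twist": 0, "fingers": 0.045}
    - {"dx": 0, "dy": 0, "dz": 0, "twist": 0, "fingers": 0.038}
    - {"dx": 0, "dy": 0, "dz": 0, "twist": 0, "fingers": 0.038}
  squeeze: 35

```text
time: 19.17
tcp_pos: [0.4415, 0.2705, -0.0159]
eef_rot: [-3.134, -0.207, -0.002]
contact_force: [-0.7, -0.5, 1.8]
finger_gap: 0.0454
```

Run:
```python
from m import *
s=ctrl.get_image("scene")
go(.4405,.2699,-.016,7.5)
crop(s,390,250,90,90,6,"pics/w_s.png")
```

```text
t 19.22 tcp [ 0.4415  0.2705 -0.0159] yaw 7.5 tilt 0.07 q6 0.33 F [-0.9 -1.2  3.4] gap 0.0450
dx -0.0011 dy 0.0004 dz 0.0001 twist 0.0
```

View pics/w_s.png

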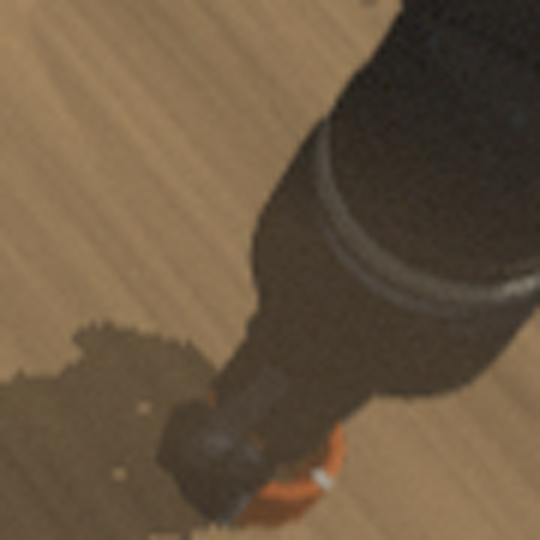

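Gripped at 45 mm. I'll lift and carry it to the pod, turning the cap by -75° so the slot (98°) lies along the bar (23°).

Call:
jog_arm:
  targets:
    - {"dx": 0, "dy": 0, "dz": -0.01, "twist": 0, "fingers": 0.038}
    - {"dx": 0, "dy": 0, "dz": -0.035, "twist": 0, "fingers": 0.038}
    - {"dx": 0, "dy": 0, "dz": -0.075, "twist": 5, "fingers": 0.038}
    - {"dx": 0, "dy": 0, "dz": -0.115, "twist": 12, "fingers": 0.038}
    - {"dx": 0, "dy": 0, "dz": -0.145, "twist": 19, "fingers": 0.038}

```text
time: 19.63
tcp_pos: [0.4419, 0.2707, 0.1318]
eef_rot: [-3.123, 0.323, -0.005]
contact_force: [0.0, 0.0, -0.8]
finger_gap: 0.045
```

Run:
```python
from m import *
go(.5955,.0268,.129,-67.5)
```

```text
t 19.63 tcp [0.4419 0.2707 0.1318] yaw -11.8 tilt 0.21 q6 0.67 F [ 0.   0.  -0.8] gap 0.0450
dx 0.2002 dy 0.2073 dz 0.0029 twist 55.7
```

Call:
jog_arm:
  targets:
    - {"dx": 0.012, "dy": 0.0124, "dz": 0, "twist": 6, "fingers": 0.038}
    - {"dx": 0.034, "dy": 0.0352, "dz": 0, "twist": 12, "fingers": 0.038}
    - {"dx": 0.06, "dy": 0.062, "dz": 0, "twist": 18, "fingers": 0.038}
    - {"dx": 0.086, "dy": 0.089, "dz": 0, "twist": 24, "fingers": 0.038}
    - {"dx": 0.112, "dy": 0.116, "dz": 0, "twist": 30, "fingers": 0.038}

```text
time: 20.05
tcp_pos: [0.5283, 0.1331, 0.1292]
eef_rot: [-2.935, 1.118, -0.002]
contact_force: [1.4, 0.9, -1.5]
finger_gap: 0.0455
```

Run:
```python
from m import *
go(.5955,.0268,.129,-67.5)
```

```text
t 20.05 tcp [0.5283 0.1331 0.1292] yaw -41.7 tilt 0.08 q6 0.89 F [ 1.4  0.9 -1.5] gap 0.0455
dx 0.1209 dy 0.0346 dz 0.0003 twist 25.8
```

Call:
jog_arm:
  targets:
    - {"dx": 0.034, "dy": 0.0097, "dz": 0, "twist": 6, "fingers": 0.038}
    - {"dx": 0.068, "dy": 0.0195, "dz": 0, "twist": 12, "fingers": 0.038}
    - {"dx": 0.096, "dy": 0.0275, "dz": 0, "twist": 18, "fingers": 0.038}
    - {"dx": 0.114, "dy": 0.0327, "dz": 0, "twist": 23, "fingers": 0.038}
    - {"dx": 0.121, "dy": 0.0346, "dz": 0, "twist": 26, "fingers": 0.038}

```text
time: 20.47
tcp_pos: [0.5973, 0.0251, 0.1291]
eef_rot: [-2.606, 1.753, -0.004]
contact_force: [-0.2, -0.2, -0.2]
finger_gap: 0.0452
```

Call:
jog_arm:
  targets:
    - {"dx": 0, "dy": 0, "dz": 0, "twist": 0, "fingers": 0.038}
    - {"dx": 0, "dy": 0, "dz": 0, "twist": 0, "fingers": 0.038}
    - {"dx": 0, "dy": 0, "dz": 0, "twist": 0, "fingers": 0.038}
    - {"dx": 0, "dy": 0, "dz": 0, "twist": 0, "fingers": 0.038}
    - {"dx": 0, "dy": 0, "dz": 0, "twist": 0, "fingers": 0.038}

```text
time: 20.88
tcp_pos: [0.5948, 0.0291, 0.1283]
eef_rot: [2.614, -1.742, -0.001]
contact_force: [-0.0, -0.2, -1.4]
finger_gap: 0.0452
```

Run:
```python
from m import *
s=ctrl.get_image("scene")
go(.5955,.0268,.063,-67.5)
crop(s,260,160,90,100,6,"pics/x_s.png")
u=state()[0]['tcp_pos']
z=u[2]+.016
print([((proj("scene",[.5955,.0268,h])-[260,160]+.5)*6-.5).round() for h in(z,z+.026)])
```

```text
t 20.93 tcp [0.5949 0.0291 0.1283] yaw -67.4 tilt 0.01 q6 1.15 F [ 0.5  0.5 -1.7] gap 0.0453
dx 0.0023 dy 0.0003 dz 0.0653 twist 0.1
[array([273., 417.]), array([278., 370.])]
```

View pics/x_s.png

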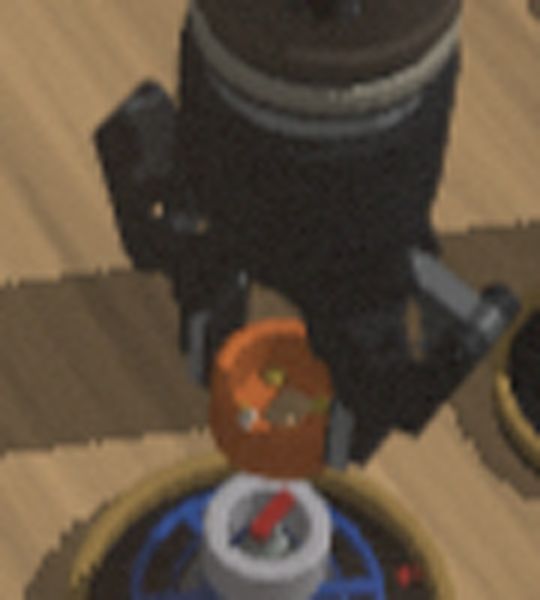

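Run:
```python
from m import *
c=lambda x0,y0,s,p:((p[0]+.5)/s+x0-.5,(p[1]+.5)/s+y0-.5)
z=.1283+.016+.026
m=onz("scene",c(260,160,6,(247,419)),z);print(m, m-[.5949,.0291,z], np.degrees(np.arctan2(m[1]-.0291,m[0]-.5949)))
# ribs / floor centre? cap axis check: bottom edge, left edge
print([((proj("scene",[.5949+.023*np.cos(a),.0291+.023*np.sin(a),z])-[260,160]+.5)*6-.5).round() for a in np.radians([23,203,113,-67])])
```

```text
[0.61343646 0.03761517 0.1703    ] [ 1.85364569e-02  8.51516965e-03 -8.32667268e-17] 24.672828504638435
[array([240., 424.]), array([326., 327.]), array([345., 412.]), array([224., 338.])]
```

The white mark sits at radius 20.4 mm and 24.7°, so the slot matches the bar (about 23°) and the cap is centred. Lowering.

Call:
jog_arm:
  targets:
    - {"dx": 0.002, "dy": 0, "dz": 0.01, "twist": 0, "fingers": 0.038}
    - {"dx": 0.002, "dy": 0, "dz": 0.024, "twist": 0, "fingers": 0.038}
    - {"dx": 0.002, "dy": 0, "dz": 0.035, "twist": 0, "fingers": 0.038}
    - {"dx": 0.002, "dy": 0, "dz": 0.042, "twist": 0, "fingers": 0.038}
    - {"dx": 0.002, "dy": 0, "dz": 0.045, "twist": 0, "fingers": 0.038}

```text
time: 21.35
tcp_pos: [0.5945, 0.0265, 0.081]
eef_rot: [2.611, -1.743, -0.005]
contact_force: [-0.5, -0.3, -1.0]
finger_gap: 0.0452
```

Call:
jog_arm:
  targets:
    - {"dx": 0, "dy": 0, "dz": 0.003, "twist": 0, "fingers": 0.038}
    - {"dx": 0, "dy": 0, "dz": 0.007, "twist": 0, "fingers": 0.038}
    - {"dx": 0, "dy": 0, "dz": 0.01, "twist": 0, "fingers": 0.038}
    - {"dx": 0, "dy": 0, "dz": 0.0125, "twist": 0, "fingers": 0.038}
    - {"dx": 0, "dy": 0, "dz": 0.014, "twist": 0, "fingers": 0.038}

```text
time: 21.77
tcp_pos: [0.5963, 0.0263, 0.0692]
eef_rot: [-2.613, 1.744, -0.0]
contact_force: [-0.1, 0.3, -1.2]
finger_gap: 0.0453
```

Run:
```python
from m import *
s=ctrl.get_image("scene")
go(.5955,.0268,.063,-67.5)
crop(s,260,180,90,100,6,"pics/y_s.png")
```

```text
t 21.82 tcp [0.596  0.0263 0.069 ] yaw -67.5 tilt 0.01 q6 1.15 F [-0.6 -0.  -0.9] gap 0.0450
dx -0.0007 dy 0.0003 dz 0.0060 twist 0.0
```

View pics/y_s.png

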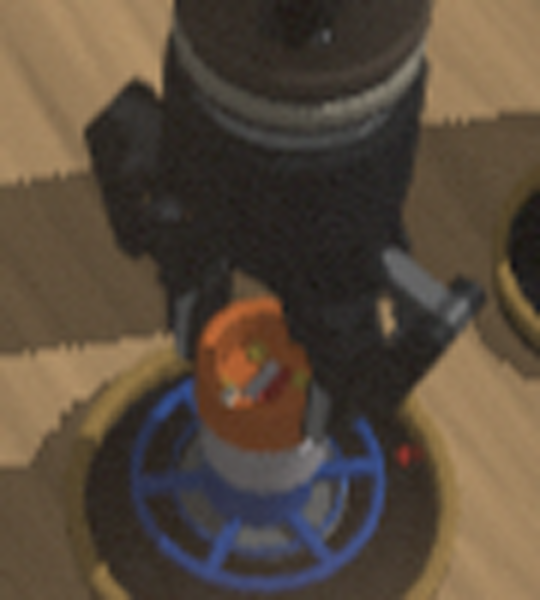

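The underside is at about 85 mm with no contact and red shows in the slot, so the bar is entering. Going on down to the spacer.

Call:
jog_arm:
  targets:
    - {"dx": -0.0005, "dy": 0, "dz": 0.0015, "twist": 0, "fingers": 0.038}
    - {"dx": -0.0005, "dy": 0, "dz": 0.003, "twist": 0, "fingers": 0.038}
    - {"dx": -0.0005, "dy": 0, "dz": 0.0045, "twist": 0, "fingers": 0.038}
    - {"dx": -0.0005, "dy": 0, "dz": 0.006, "twist": 0, "fingers": 0.038}
    - {"dx": -0.0005, "dy": 0, "dz": 0.007, "twist": 0, "fingers": 0.038}

```text
time: 22.23
tcp_pos: [0.5962, 0.0268, 0.0625]
eef_rot: [-2.612, 1.744, -0.0]
contact_force: [-1.0, 0.1, 2.3]
finger_gap: 0.0452
```

Call:
jog_arm:
  targets:
    - {"dx": 0, "dy": 0, "dz": 0.001, "twist": 0, "fingers": 0.038}
    - {"dx": 0, "dy": 0, "dz": 0.0015, "twist": 0, "fingers": 0.038}
    - {"dx": 0, "dy": 0, "dz": 0.002, "twist": 0, "fingers": 0.038}
    - {"dx": 0, "dy": 0, "dz": 0.002, "twist": 0, "fingers": 0.038}
    - {"dx": 0, "dy": 0, "dz": 0.002, "twist": 0, "fingers": 0.038}

```text
time: 22.65
tcp_pos: [0.5962, 0.0268, 0.0607]
eef_rot: [-2.612, 1.744, -0.001]
contact_force: [-1.1, 0.0, 3.7]
finger_gap: 0.0447
```

Call:
jog_arm:
  targets:
    - {"dx": 0, "dy": 0, "dz": 0.0012, "twist": 0, "fingers": 0.038}
    - {"dx": 0, "dy": 0, "dz": 0.0024, "twist": 0, "fingers": 0.038}
    - {"dx": 0, "dy": 0, "dz": 0.0036, "twist": 0, "fingers": 0.038}
    - {"dx": 0, "dy": 0, "dz": 0.0048, "twist": 0, "fingers": 0.038}
    - {"dx": 0, "dy": 0, "dz": 0.006, "twist": 0, "fingers": 0.038}

```text
time: 23.07
tcp_pos: [0.5964, 0.0268, 0.0548]
eef_rot: [-2.612, 1.744, -0.001]
contact_force: [-2.0, -0.9, 6.7]
finger_gap: 0.0447
```

Run:
```python
from m import *
s=ctrl.get_image("scene")
go(.5955,.0268,.0545,-67.5)
crop(s,260,180,90,100,6,"pics/z_s.png")
```

```text
t 23.12 tcp [0.5963 0.0268 0.0546] yaw -67.5 tilt 0.03 q6 1.15 F [-0.8  0.5  7. ] gap 0.0451
dx -0.0003 dy 0.0007 dz 0.0001 twist 0.0
```

View pics/z_s.png

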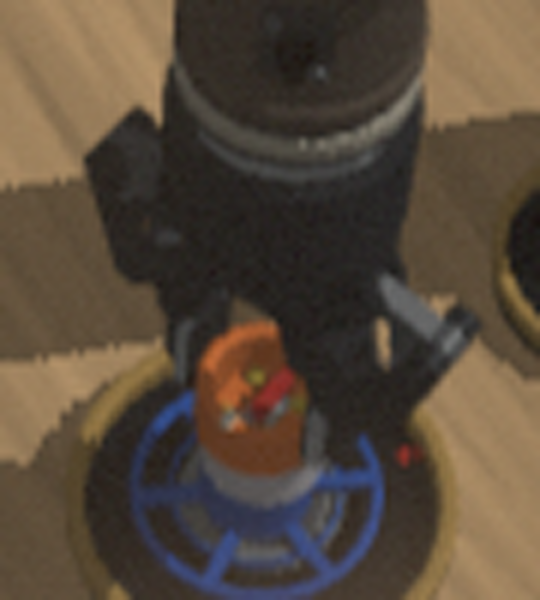

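Pressed about 8.3 mm at roughly 8 N, and the bar clears the ribs. Starting the quarter turn.

Call:
jog_arm:
  targets:
    - {"dx": 0, "dy": 0, "dz": 0, "twist": -5, "fingers": 0.038}
    - {"dx": 0, "dy": 0, "dz": 0, "twist": -11, "fingers": 0.038}
    - {"dx": 0, "dy": 0, "dz": 0, "twist": -17, "fingers": 0.038}
    - {"dx": 0, "dy": 0, "dz": 0, "twist": -23, "fingers": 0.038}
    - {"dx": 0, "dy": 0, "dz": 0, "twist": -29, "fingers": 0.038}

```text
time: 23.53
tcp_pos: [0.5974, 0.0274, 0.0553]
eef_rot: [-2.966, 1.028, -0.004]
contact_force: [-0.6, 1.8, 7.0]
finger_gap: 0.0453
```

Call:
jog_arm:
  targets:
    - {"dx": 0, "dy": 0, "dz": 0, "twist": -6, "fingers": 0.038}
    - {"dx": 0, "dy": 0, "dz": 0, "twist": -12, "fingers": 0.038}
    - {"dx": 0, "dy": 0, "dz": 0, "twist": -18, "fingers": 0.038}
    - {"dx": 0, "dy": 0, "dz": 0, "twist": -24, "fingers": 0.038}
    - {"dx": 0, "dy": 0, "dz": 0, "twist": -30, "fingers": 0.038}

```text
time: 23.95
tcp_pos: [0.5968, 0.0274, 0.0551]
eef_rot: [-3.132, 0.225, -0.002]
contact_force: [-1.2, 2.8, 7.1]
finger_gap: 0.045
```

Call:
jog_arm:
  targets:
    - {"dx": 0, "dy": 0, "dz": 0, "twist": -6, "fingers": 0.038}
    - {"dx": 0, "dy": 0, "dz": 0, "twist": -12, "fingers": 0.038}
    - {"dx": 0, "dy": 0, "dz": 0, "twist": -18, "fingers": 0.038}
    - {"dx": 0, "dy": 0, "dz": 0, "twist": -24, "fingers": 0.038}
    - {"dx": 0, "dy": 0, "dz": 0, "twist": -30, "fingers": 0.038}

```text
time: 24.37
tcp_pos: [0.5973, 0.0269, 0.0553]
eef_rot: [3.084, 0.594, 0.004]
contact_force: [-0.8, 0.3, 6.6]
finger_gap: 0.0451
```

Run:
```python
from m import *
s=ctrl.get_image("scene");t=ctrl.get_image("top")
go(.5955,.0268,.0545,22.5);print(state()[0]['torque'])
crop(s,260,180,90,100,6,"pics/aa_s.png")
```

```text
t 24.47 tcp [0.5974 0.0268 0.0553] yaw 21.7 tilt 0.17 q6 -0.41 F [-0.4  0.8  6.7] gap 0.0450
dx -0.0018 dy -0.0007 dz 0.0008 twist -0.8
[0.07372668 0.17735597 0.11643914]
```

View pics/aa_s.png

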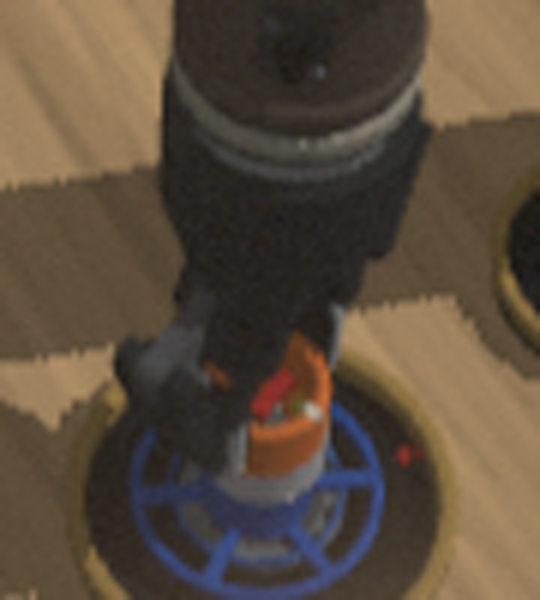

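The turn followed: the mark is now at (313,410) in the crop and the bar runs across it. I'll let it rise.

Call:
jog_arm:
  targets:
    - {"dx": 0, "dy": 0, "dz": -0.001, "twist": -0.5, "fingers": 0.038}
    - {"dx": 0, "dy": 0, "dz": -0.002, "twist": -0.5, "fingers": 0.038}
    - {"dx": 0, "dy": 0, "dz": -0.003, "twist": -0.5, "fingers": 0.038}
    - {"dx": 0, "dy": 0, "dz": -0.004, "twist": -0.5, "fingers": 0.038}
    - {"dx": 0, "dy": 0, "dz": -0.005, "twist": -0.5, "fingers": 0.038}

```text
time: 24.88
tcp_pos: [0.5973, 0.0269, 0.0599]
eef_rot: [3.083, 0.6, 0.004]
contact_force: [1.4, 0.5, 3.4]
finger_gap: 0.0452
```

Run:
```python
from m import *
go(.5955,.0268,.0606,22.5);print(state()[0]['torque'])
```

```text
t 24.88 tcp [0.5973 0.0269 0.0599] yaw 22.0 tilt 0.17 q6 -0.41 F [1.4 0.5 3.4] gap 0.0452
dx -0.0017 dy -0.0006 dz -0.0007 twist -0.5
[ 0.10180237 -0.15281643 -0.0167659 ]
```

The underside has risen to about 75.8 mm and the spring is still pushing up, so it passed the 74 mm rib-catch height. I'll bring it up the last bit, then release.

Call:
jog_arm:
  targets:
    - {"dx": 0, "dy": 0, "dz": -0.0005, "twist": 0, "fingers": 0.038}
    - {"dx": 0, "dy": 0, "dz": -0.0008, "twist": 0, "fingers": 0.038}
    - {"dx": 0, "dy": 0, "dz": -0.0008, "twist": 0, "fingers": 0.038}
    - {"dx": 0, "dy": 0, "dz": -0.0008, "twist": 0, "fingers": 0.038}
    - {"dx": 0, "dy": 0, "dz": -0.0008, "twist": 0, "fingers": 0.038}

```text
time: 25.3
tcp_pos: [0.597, 0.0268, 0.0604]
eef_rot: [3.083, 0.6, 0.004]
contact_force: [2.4, 0.5, 3.4]
finger_gap: 0.0454
```

Call:
jog_arm:
  targets:
    - {"dx": 0, "dy": 0, "dz": 0, "twist": 0, "fingers": 0.05}
    - {"dx": 0, "dy": 0, "dz": 0, "twist": 0, "fingers": 0.058}
    - {"dx": 0, "dy": 0, "dz": 0, "twist": 0, "fingers": 0.065}
    - {"dx": 0, "dy": 0, "dz": -0.003, "twist": 0, "fingers": 0.065}
    - {"dx": 0, "dy": 0, "dz": -0.02, "twist": 0, "fingers": 0.065}

```text
time: 25.72
tcp_pos: [0.5916, 0.0267, 0.0763]
eef_rot: [-3.082, -0.6, 0.015]
contact_force: [-0.5, -0.1, -0.0]
finger_gap: 0.065
```

Call:
jog_arm:
  targets:
    - {"dx": 0, "dy": 0, "dz": -0.03, "twist": 0, "fingers": 0.065}
    - {"dx": 0, "dy": 0, "dz": -0.06, "twist": 0, "fingers": 0.065}
    - {"dx": 0, "dy": 0, "dz": -0.085, "twist": 0, "fingers": 0.065}
    - {"dx": 0, "dy": 0, "dz": -0.1, "twist": 0, "fingers": 0.065}
    - {"dx": 0, "dy": 0, "dz": -0.105, "twist": 0, "fingers": 0.065}

```text
time: 26.13
tcp_pos: [0.5976, 0.0267, 0.1885]
eef_rot: [3.082, 0.6, 0.007]
contact_force: [-0.1, -0.6, -0.1]
finger_gap: 0.0654
```

Call:
jog_arm:
  targets:
    - {"dx": -0.03, "dy": 0.02, "dz": 0, "twist": 0, "fingers": 0.065}
    - {"dx": -0.06, "dy": 0.04, "dz": 0, "twist": 0, "fingers": 0.065}
    - {"dx": -0.09, "dy": 0.06, "dz": 0, "twist": 0, "fingers": 0.065}
    - {"dx": -0.11, "dy": 0.075, "dz": 0, "twist": 0, "fingers": 0.065}
    - {"dx": -0.12, "dy": 0.08, "dz": 0, "twist": 0, "fingers": 0.065}

```text
time: 26.55
tcp_pos: [0.5116, -0.0944, 0.1834]
eef_rot: [-3.084, -0.597, 0.007]
contact_force: [0.7, -0.8, -0.7]
finger_gap: 0.0647
```

Run:
```python
from m import *
s=ctrl.get_image("scene");t=ctrl.get_image("top")
go(.5955,.0268,.0606,22.5)
cv2.imwrite("pics/ab_top.png",t[:,:,::-1]);cv2.imwrite("pics/ab_scene.png",s[:,:,::-1])
crop(s,260,210,90,90,6.5,"pics/ab_s.png");crop(t,205,180,56,56,10,"pics/ab_t.png")
```

```text
t 26.65 tcp [ 0.5128 -0.0932  0.1839] yaw 21.9 tilt 0.17 q6 -0.65 F [ 0.7 -0.1 -0.4] gap 0.0651
dx 0.1218 dy -0.0803 dz 0.1232 twist -0.6
```

View pics/ab_s.png

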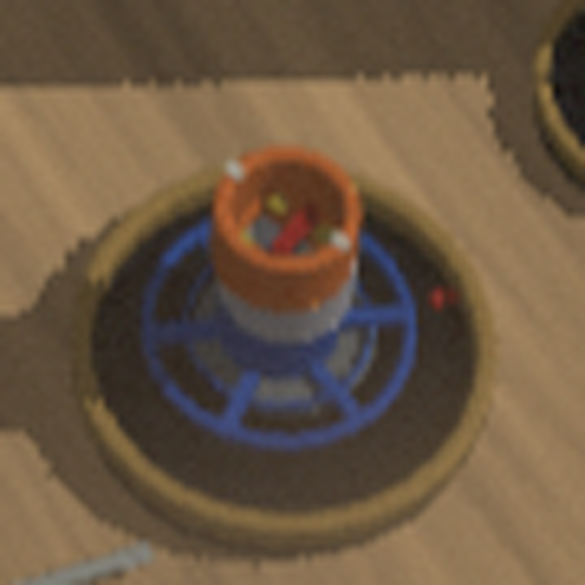

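View pics/ab_t.png

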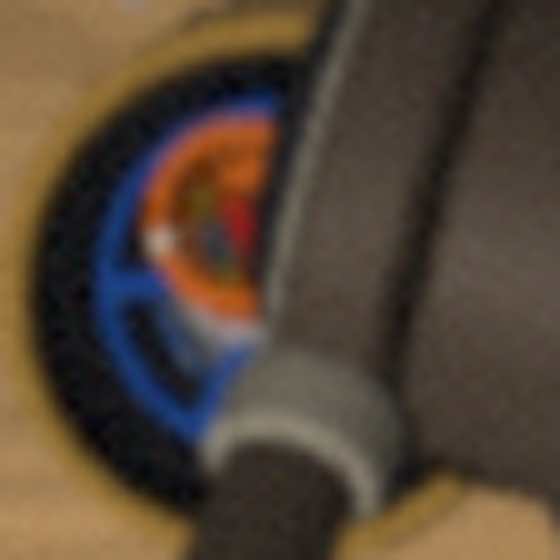

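The bar lies across the marks, in the notch. I'll move the arm clear and check the cap's height and angle.

Call:
jog_arm:
  targets:
    - {"dx": -0.03, "dy": 0.02, "dz": 0, "twist": 0, "fingers": 0.065}
    - {"dx": -0.06, "dy": 0.04, "dz": 0, "twist": 0, "fingers": 0.065}
    - {"dx": -0.09, "dy": 0.06, "dz": 0, "twist": 0, "fingers": 0.065}
    - {"dx": -0.11, "dy": 0.075, "dz": 0, "twist": 0, "fingers": 0.065}
    - {"dx": -0.12, "dy": 0.08, "dz": 0, "twist": 0, "fingers": 0.065}

```text
time: 27.07
tcp_pos: [0.433, -0.2128, 0.1847]
eef_rot: [3.084, 0.599, -0.001]
contact_force: [-0.2, -0.2, -0.1]
finger_gap: 0.0648
```

Run:
```python
from m import *
s=ctrl.get_image("scene");t=ctrl.get_image("top")
cv2.imwrite("pics/ac_top.png",t[:,:,::-1]);cv2.imwrite("pics/ac_scene.png",s[:,:,::-1])
crop(s,285,225,40,40,14,"pics/ac_s.png");crop(t,210,185,40,40,14,"pics/ac_t.png")
```

```text
(no output)
```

View pics/ac_s.png

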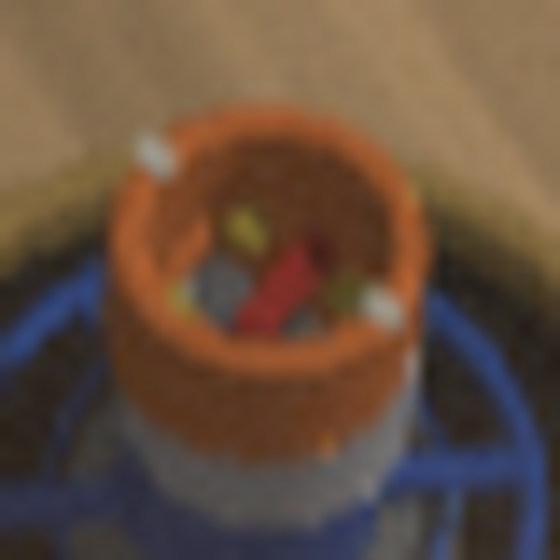

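View pics/ac_t.png

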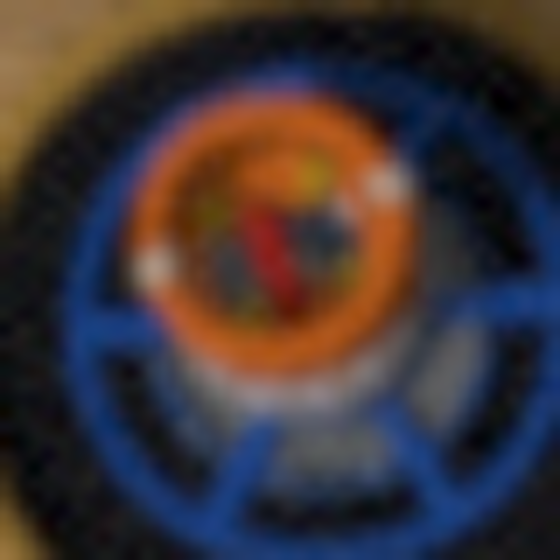

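View pics/ac_scene.png

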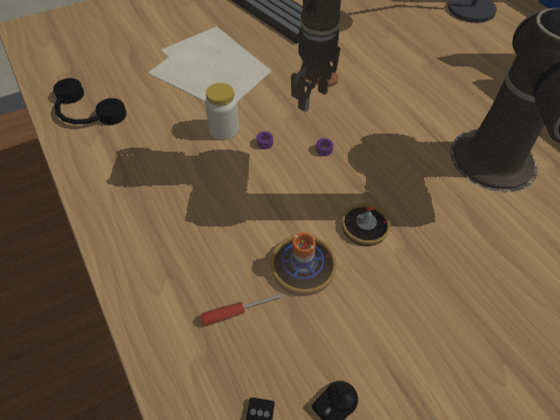

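Run:
```python
from m import *
c=lambda x0,y0,s,p:((p[0]+.5)/s+x0-.5,(p[1]+.5)/s+y0-.5)
S=[c(285,225,14,p) for p in((156,157),(381,305))];T=[c(210,185,14,p) for p in((389,182),(155,264))]
P_=[tri(a,b) for a,b in zip(S,T)];print(P_)
for n,q in(("scene",S),("top",T)):
    A,B=[onz(n,u,.1025) for u in q];d=B-A;print(n,(A+B)/2,np.linalg.norm(d),np.degrees(np.arctan2(d[1],d[0])))
for n,q in(("scene",[c(285,225,14,p) for p in((255,325),(305,260))]),("top",[c(210,185,14,p) for p in((284,295),(255,215))])):
    A,B=[onz(n,u,.0885) for u in q];d=B-A;print("bar",n,(A+B)/2,np.linalg.norm(d),np.degrees(np.arctan2(d[1],d[0]))%180)
# red bar inside? free seat: orange-outer/spacer seam height
```

```text
[(array([0.60598955, 0.00817108, 0.10460436]), np.float64(0.0042267045650281115)), (array([0.59133524, 0.04557533, 0.10558113]), np.float64(0.0034234573404132254))]
scene [0.59628969 0.02687904 0.1025    ] 0.03959021195329003 111.9496929322747
top [0.60059574 0.02595375 0.1025    ] 0.04067045959171401 111.39910709006557
bar scene [0.59491992 0.02948507 0.0885    ] 0.013288356722373985 25.7342263282288
bar top [0.59778375 0.02788531 0.0885    ] 0.014500684331990357 22.23917519107111
```

The marks lie at 111.7°, so the notch runs at 21.7° and the bar at about 24°. The rim triangulates to about 105 mm. The same measure read 2 mm high when the cap stood on the desk, so that fits the expected 102.5 mm in the notch and rules out 100 mm on the ribs. Handing in.

Run:
```python
from cell import ctrl
print(ctrl.job_done())
```

```text
the job is handed in; nothing more can be done
None
```

The pod is back together and handed in at about 27 s. The support went on first, then the aluminium spacer, then the orange cap. I pressed the cap down about 8 mm, gave it a quarter turn and let it rise with the bar in its notch.

**Last checks**
- **Angle:** the cap's notch lies at about 22° and the bar at about 22–26°, so they agree.
- **Height:** the cap rose past the 74 mm rib-catch level, with its underside at about 76 mm while still gripped. The rim triangulated to about 105 mm against the 102.5 mm expected. The same measure read 2 mm high when the cap stood on the desk, so I take it as seated.
- **Force:** pod contact read at most about 7 N at the wrist in the readings I took.
- **Other objects:** the tin and screwdriver look unmoved in the last scene picture. The mouse was not near any move.

**What went wrong or disagreed**
- **First grasp missed:** my first attempt at the support closed above its collar. The fingertips were about 24 mm higher than the reported TCP suggested, so I went lower and used that offset for every later grasp.
- **Cameras:** for the finished cap, the two cameras disagree by about 4 mm in x.

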